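Check a postal scale with stacked weights

TASK

Check the postal scale: first take the red-handled stamp off its pan and stand it upright in the middle of the ink pad, then stand the large steel weight on the pan inside the red ring, and then the larger of the two brass weights upright and centred on top of the steel one. Lower them gently so that the sprung pan never reaches the bottom of its travel, and leave them standing there. Leave the smallest weight in the sloping rack and do not disturb the other things on the desk.

Things in the scene. Friction and masses are not known exactly. Their poses are not given: they have to be found in the camera images.
- scale: white postal scale, housing 150 x 150 mm, 66 mm high, fixed to the desk; origin on the desk under its centre. Its round aluminium pan, 130 mm across and 6 mm thick, sits above the housing with its top 100 mm above the desk when empty
- pan_center (a point): centre of the pan's top face, moves down with the pan; a red ring of 66 mm outer diameter is drawn round it
- pan (a joint): how far the sprung pan has sunk, m: 0 empty, 0.020 at its bottom stop; about 16 mm per kg (600 N/m), well damped
- rack: wooden weight rack, 300 mm wide (its y), 120 mm deep (its x), fixed; origin on the desk under its middle, front (-x) towards the robot. Its black face rises from front to back, 0.55 rad (31.5 degrees) from level. The weights stand square on the face, so they lean to the rack's -x by 0.55 rad, at y = -88, 0 and +88 mm, in any order
- rack_lip (a point): middle of the lower edge of the rack's sloping face, where it meets the 8 mm high lip that the weights rest against; 50 mm in front of and 20 mm above the rack's origin
- rack_bar (a point): centre of the light bar over the rack: 25 mm deep, 312 mm wide, 18 mm high, underside 148 mm above the desk, on posts at y = -150 and +150 mm of the rack, behind it. Its front edge is above the weights, in the way of a gripper coming straight down
- steel_weight: large steel check weight, plain cylinder 50 mm across, 33 mm high, 500 g. Its z axis is the cylinder's axis, pointing from foot to top; the origin lies on the rim of the underside (the lowest point in the rack), 25 mm from the axis; the axis lies on its +x side
- steel_weight_foot (a point): centre of the steel weight's underside
- brass_weight: larger brass check weight, 200 g: body 32 mm across up to 24 mm high, then a neck and a 20 mm wide knob, 38 mm high in all. z axis along its axis from foot to knob; the origin lies on the rim of the underside, 16 mm from the axis; the axis lies on its +x side
- brass_weight_foot (a point): centre of this brass weight's underside
- small_weight: smallest brass check weight, 100 g, 25 mm across and 29 mm high; stays in the rack. Origin on the rim of its underside
- stamp: hand stamp that stands on the pan at the start, 80 to 150 g: black foot 32 (x) x 52 (y) mm and 22 mm high, red round handle above it, 28 mm across from 58 to 74 mm high, narrower below (18 mm at 45 mm), 82 mm high in all; origin at the centre of its underside
- ink_pad: blue ink pad in a dark tin, 70 (x) x 100 (y) mm, fixed to the desk; top 13 mm above the desk; origin on the desk under its centre
- pen_cup: red round pen cup with pens in it, 72 mm across, pens reach 160 mm high; bystander, origin at the centre of its underside
- tape: yellow roll of tape lying flat, 90 mm across, 24 mm high; bystander, origin at the centre of its underside
- mug: amber glass mug, 76 mm across, 90 mm high, handle on its +y side; bystander, origin at the centre of its underside
- stapler: blue and black stapler, 125 x 34 x 50 mm, long along its x; bystander, origin at the centre of its underside
- glue_stick: white glue stick with an orange cap, standing, 30 mm across, 90 mm high; bystander, origin at the centre of its underside
There are look-alikes about, which are no part of the job. Leave any brown or orange look-alike of the stamp alone.

How it is judged (in metres and radians):
On the way, in this order (a step that is already met when the one before it is completed fails the run):
1. the stamp stands upright in the middle of the ink pad, released (horizontal distance between stamp and ink_pad below 0.02 m and angle between stamp's own z axis and vertical below 0.08 rad and z of stamp in the frame of ink_pad between 0.008 and 0.017 m and contact force between the fingers and stamp below 0.1 N), for 0.2 s.
2. the steel weight stands on the pan inside the ring, released (horizontal distance between steel_weight_foot and pan_center below 0.01 m and angle between steel_weight's own z axis and vertical below 0.08 rad and z of steel_weight_foot in the frame of pan_center between -0.003 and 0.004 m and contact force between the fingers and steel_weight below 0.1 N and linear speed of steel_weight below 0.02 m/s), for 0.2 s.
3. the larger brass weight stands centred on the steel one, released (horizontal distance between brass_weight_foot and steel_weight_foot below 0.01 m and angle between brass_weight's own z axis and vertical below 0.08 rad and z of brass_weight_foot in the frame of pan_center between 0.029 and 0.038 m and contact force between the fingers and brass_weight below 0.1 N and linear speed of brass_weight below 0.02 m/s), for 0.2 s.
At the end, for the whole second after the job is handed in: Upright and at rest: stamp within 20 mm of the ink pad's centre; steel weight on the pan within 10 mm of its centre; larger brass weight on the steel one within 10 mm of its axis; the pan sunk 9.5 to 13.5 mm; the smallest weight within 15 mm of its start (horizontal distance between stamp and ink_pad below 0.02 m and angle between each of stamp, steel_weight, brass_weight's own z axis and vertical below 0.08 rad and z of stamp in the frame of ink_pad between 0.008 and 0.017 m and horizontal distance between steel_weight_foot and pan_center below 0.01 m and z of steel_weight_foot in the frame of pan_center between -0.003 and 0.004 m and horizontal distance between brass_weight_foot and steel_weight_foot below 0.01 m and z of brass_weight_foot in the frame of pan_center between 0.029 and 0.038 m and distance of small_weight from where it was at the start of the episode below 0.015 m and linear speed of each of stamp, steel_weight, brass_weight below 0.02 m/s and value of joint pan between 0.0095 and 0.0135 m); the robot touches nothing.
It fails at once if the pan was driven to the bottom of its travel (sunk over 18.5 mm) (value of joint pan above 0.0185 m).
It fails at once if the smallest weight was taken or knocked out of its place (over 30 mm) (distance of small_weight from where it was at the start of the episode above 0.03 m).
It fails at once if a bystander was pushed over 30 mm (distance of any of pen_cup, tape, mug, stapler, glue_stick from where it was at the start of the episode above 0.03 m).
It also fails if it takes over 72 s, if anything falls off the work surface, if the arm or the gripper's body presses on something with over 40 N, if the wrist force passes 120 N, or if a joint passes its speed limit or range.

ROBOT

A 7-joint arm with a two-finger parallel gripper is mounted at the origin on the work surface. World frame = base frame: x ahead of the robot, y to its left, z up, the work surface at z = 0. Lengths are in m, angles in degrees, forces in N, time in s.
With the tool pointing down it reaches from about 0.4 to 0.75 m from the base axis. Payload 19.5 kg.
Tool frame: the origin (TCP) lies on the centre line of the jaws, within the pads' length; the fingertips stand 14 mm ahead of it and the grasp point (between the pads) lies 5 mm behind it; z points along the fingers, y is the line along which they close (so a half turn about z gives the same grasp; the last joint's range is limited). The gripper opens to 85 mm and grips with 20 to 120 N. Pads are 22 mm wide; open, the fingers measure 114 mm over their backs; the gripper's body (76 mm by 85 mm) begins 54 mm behind the grasp point. The pads swing forward as they close: fully open they stand 13 mm farther back than shut.
Start: joints at [-75.269, 40.479, -1.581, 85.061, 1.261, 54.483, -4.326], TCP at [0.169, 0.549, 0.245] pointing down, gripper open.
Joint ranges: [-155.06, 155.06], [-18.47, 123.98], [-90, 86.84], [0, 140.48], [-83.41, 263.41], [0, 116], [-161.91, 161.91]. Speed limits (degrees/s): [108.29, 108.29, 147.25, 147.25, 172.46, 172.46, 172.46].

INTERFACE

Orientations are given as [roll, pitch, yaw] about the fixed x, y, z axes, in that order (R = Rz(yaw) Ry(pitch) Rx(roll)).
In Python, from station import robot gives the robot as it stands.
- The arm moves only by the tool move_arm, never from a script. Its argument "deltas" is a list of rows, each a list of 3 entries, a list of its own where there are three numbers: the turn, a rotation vector about the tool's x, y, z in units of pi/4 rad (1.0 is pi/4 rad), then the shift along the tool's x, y, z in units of 0.15 m (1.0 is 0.15 m), then the finger opening in mm, from 0 to 85.4. In form: [[[ax, ay, az], [dx, dy, dz], jaw], ...]. A call has 1 to 10 rows; each row shifts and turns the commanded pose from where the row before left it, along the tool's axes as they then stand; what a row does not reach is not made up. A row lasts 1/8 s, in which the tool goes at most 62.5 mm and 10.7 degrees, less where a joint would pass 70% of its speed; a pose out of reach is approached as far as the arm can. A call with a number of a shift or a turn outside -1 to 1 is refused whole. A call with a gripper value outside its range is refused whole. The fingers move at their own pace and stop on an object; "squeeze" is the grip in N (left out, the last holds). Time passes only in rows, so rows that do not move let the fingers close. It gives the time, the measured TCP pose, the force, the opening and the grip force at its end, in the units of the state.
- robot.observe(): the state, without advancing time (a new reading comes with each control period).
- robot.camera(name): name is "scene" or "top"; returns the picture (420x560x3 uint8, red, green, blue); there is no depth.
- robot.calibration(name): a dict with "mtx" (3x3 intrinsics, pixels), "rvec" (rotation vector, rad) and "tvec" (3), from world to camera coordinates, as OpenCV has them. Camera axes: x right, y down, z forward; pixel columns grow to the right and rows downward; lengths in m; the calibration is good to about 2 mm. A picture is of the moment at which its call begins. calibration takes no time and is no camera call.
- robot.hand_in(): hands the job in; it is judged then, once.
The state is a dict: "time": time; "qpos": joint angles; "joint_velocities": joint speeds; "joint_efforts": joint torques, N m; "tcp_pos": TCP position; "tool_rot": TCP orientation; "force": force on the tool from outside, world axes, zero at the start; "wrist_torque": the same for the moment, N m; "width": finger opening in m; "finger_force": force on a finger pad.
Only numpy, scipy, OpenCV 4.12 (cv2) and the standard library are available. Lean on these libraries where they do the work, as an engineer would, in place of code of your own. Each camera call takes 0.05 s, during which the arm holds its last target. There are 200 camera calls.

## Working session

There is one attempt and no reset: what is moved stays moved. The work goes in short steps, Python scripts to look and compute and a tool call to move; the robot and the scene stay as the last step left them, time stands still between calls to the robot, and variables do not carry over. Pictures are saved under pics/ and viewed, at most 10 in all, crops included, and the job is handed in when it is done.

Besides the shell and the picture viewer there is one more tool, called as name([rows], argument=value, ...), one row to a line, values as JSON. move_arm: Moves the arm, as the interface text tells. Shifts and turns lie within -1 to 1; 1 stands for 0.15 m of shift or pi/4 rad of turn. Its arguments: {"type":"object","properties":{"deltas":{"type":"array"},"squeeze":{"type":"number"}},"required":["deltas"]}

```bash
mkdir -p pics; ls; python3 - <<'E'
from station import robot
import cv2,numpy as np
for n in("scene","top"):
    im=robot.camera(n); cv2.imwrite(f"pics/{n}0.png",im[:,:,::-1]); c=robot.calibration(n)
    R=cv2.Rodrigues(np.array(c["rvec"]))[0]; print(n,np.round(c["mtx"],1).tolist(),(-R.T@np.array(c["tvec"]).ravel()).round(3),R.round(2).tolist())
print(robot.observe())
E
```

```text
pics
scene [[525.7, 0.0, 283.1], [0.0, 525.7, 207.1], [0.0, 0.0, 1.0]] [1.172 0.397 1.018] [[-0.57, 0.82, -0.01], [0.64, 0.43, -0.64], [-0.52, -0.37, -0.77]]
top [[382.1, 0.0, 283.0], [0.0, 382.1, 206.0], [0.0, 0.0, 1.0]] [ 0.468 -0.029  1.046] [[-0.03, -1.0, -0.02], [-0.99, 0.03, -0.11], [0.11, 0.01, -0.99]]
{'time': 0.1, 'qpos': array([-75.26727313,  40.51000966,  -1.58131458,  85.08170108,
         1.26074906,  54.48301126,  -4.32673379]), 'joint_velocities': array([ 0.06325787,  0.01762572,  0.01864833, -0.13941258, -0.05219452,
        0.0103    , -0.03204997]), 'joint_efforts': array([ 2.18041918e-03, -8.84288263e+01,  1.23719115e+00, -2.36450315e+01,
        1.71108556e-02,  5.08884812e-03, -5.33993500e-05]), 'tcp_pos': array([0.16922553, 0.54929568, 0.24487796]), 'tool_rot': array([-1.79942677e+02,  2.63219559e-03,  1.62876463e+02]), 'force': array([ 1.01886639, -0.5589719 , -0.43439279]), 'wrist_torque': array([-0.02120634,  0.01743084, -0.05148864]), 'finger_force': 0.0, 'width': 0.08536459540004947}
```

View pics/scene0.png

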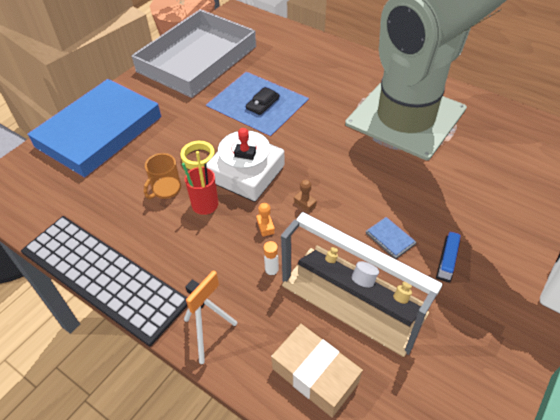

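View pics/top0.png

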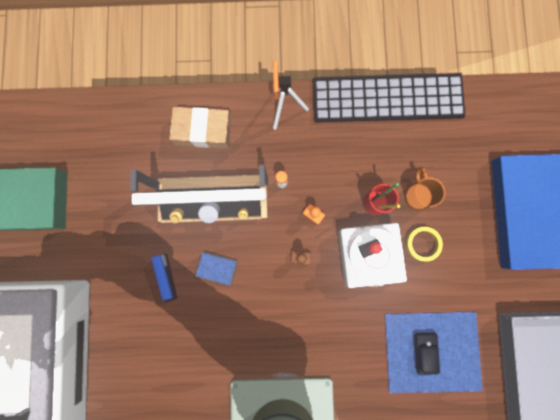

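The scene view shows the red stamp on the scale at (244,145), orange and brown look-alikes at (265,218) and (305,195), the ink pad at (391,237), and the rack with brass at (331,256), steel at (366,272) and brass at (403,293). The top view shows the scale at (373,255), the stamp at (374,248), the pad at (216,269), and the rack weights at (176,216), (208,213) and (243,214).
- **Stamp:** the only red-handled one is on the pan. The orange and brown ones stand on the desk, so they are look-alikes.
- **Brass:** the one at +y (top 176,216, scene 403,293) looks larger. I'll confirm this in a crop.

```bash
cat > h.py <<'E'
import cv2,numpy as np
from station import robot
C={n:robot.calibration(n) for n in("scene","top")}
def ray(n,p):
    c=C[n];R=cv2.Rodrigues(np.array(c["rvec"]))[0];o=-R.T@np.array(c["tvec"]).ravel()
    d=R.T@np.linalg.inv(np.array(c["mtx"]))@np.array([p[0],p[1],1.]);return o,d/np.linalg.norm(d)
def plane(n,p,z):
    o,d=ray(n,p);return o+d*(z-o[2])/d[2]
def tri(ps,pt):
    o,d=ray("scene",ps);q,e=ray("top",pt)
    s=np.linalg.lstsq(np.c_[d,-e],q-o,rcond=None)[0];a=o+s[0]*d;b=q+s[1]*e
    return ((a+b)/2).round(4),round(np.linalg.norm(a-b)*1000,1)
def proj(n,P):
    c=C[n];return cv2.projectPoints(np.array(P,float).reshape(-1,3),np.array(c["rvec"]),np.array(c["tvec"]),np.array(c["mtx"]),None)[0].reshape(-1,2)
def comps(im,m,box,amin=15):
    x0,y0,x1,y1=box;k=np.zeros(m.shape,np.uint8);k[y0:y1,x0:x1]=1
    n,l,s,c=cv2.connectedComponentsWithStats((m&(k>0)).astype(np.uint8))
    return [(c[i].round(1).tolist(),s[i].tolist(),l==i) for i in range(1,n) if s[i,4]>=amin]
E
python3 - <<'E'
from h import *
S=cv2.imread("pics/scene0.png");T=cv2.imread("pics/top0.png")
a=cv2.resize(S[215:355,265:445],None,fx=4,fy=4,interpolation=2)[:, :]
b=cv2.resize(T[165:300,120:280],None,fx=4,fy=4,interpolation=2)
c=cv2.resize(T[215:295,330:420],None,fx=4,fy=4,interpolation=2); d=cv2.resize(S[115:205,200:300],None,fx=4,fy=4,interpolation=2)
def pad(i,h): return cv2.copyMakeBorder(i,0,h-i.shape[0],0,0,0)
top=np.hstack([pad(a,560),pad(b,560)]);bot=np.hstack([pad(c,360),pad(d,360)]);w=max(top.shape[1],bot.shape[1])
bot=cv2.copyMakeBorder(bot,0,0,0,w-bot.shape[1],0);o=np.vstack([top,bot]);print(o.shape)
cv2.imwrite("pics/c1.png",cv2.resize(o,None,fx=.58,fy=.58,interpolation=3))
for n,I,bx in(("s",S,dict(knob=(225,115,265,165),ink=(355,210,425,260),br=(310,240,430,320))),("t",T,dict(knob=(350,230,400,270),ink=(190,245,245,295),br=(150,195,265,235)))):
    H=cv2.cvtColor(I,cv2.COLOR_BGR2HSV);h,s,v=[H[:,:,i].astype(int) for i in range(3)]
    for k,m in(("knob",((h<8)|(h>172))&(s>170)&(v>100)),("ink",(h>100)&(h<125)&(s>90)&(v>70)),("br",(h>15)&(h<32)&(s>110)&(v>110))):
        for q in comps(I,m,bx[k]): 
            r=cv2.minAreaRect(cv2.findContours(q[2].astype(np.uint8),0,1)[0][0]); print(n,k,q[0],q[1],np.round(cv2.boxPoints(r),1).tolist() if k=="ink" else "")
E
```

```text
(920, 1360, 3)
s knob [243.5, 139.8] [239, 129, 10, 22, 138] 
s ink [390.6, 235.9] [369, 218, 45, 37, 806] [[368.1000061035156, 231.10000610351562], [382.3999938964844, 214.39999389648438], [413.20001220703125, 240.8000030517578], [398.8999938964844, 257.5]]
s br [331.7, 255.8] [325, 247, 13, 16, 118] 
s br [402.5, 293.2] [394, 282, 18, 21, 226] 
t ink [215.5, 268.3] [197, 254, 38, 30, 746] [[196.5, 274.6000061035156], [202.6999969482422, 252.89999389648438], [234.60000610351562, 262.0], [228.39999389648438, 283.70001220703125]]
t br [174.7, 217.2] [170, 211, 10, 12, 53] 
t br [242.7, 212.8] [239, 210, 9, 6, 26]
```

View pics/c1.png

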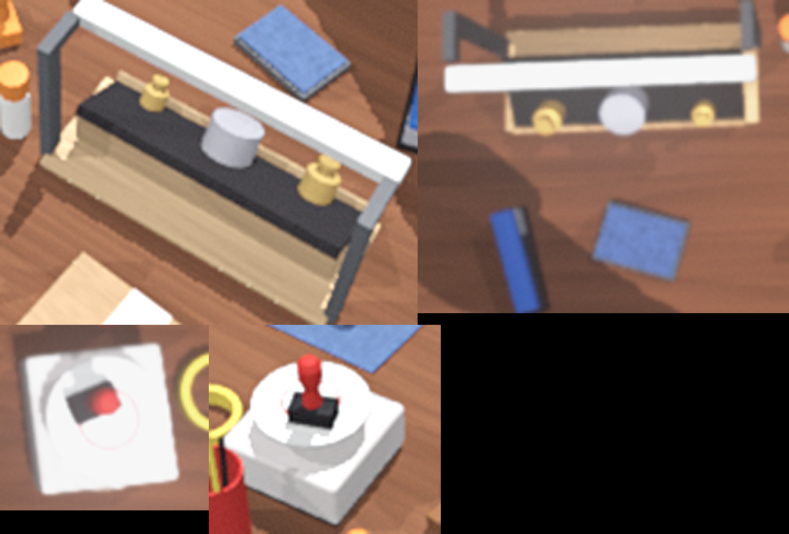

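The crop shows the +y brass (top 176,216, scene 403,293) is clearly bigger than the other, so that is the one. The red-handled stamp stands off-centre on the pan.

```bash
python3 - <<'E'
from h import *
S=cv2.imread("pics/scene0.png");T=cv2.imread("pics/top0.png")
def hsv(I): return [x.astype(int) for x in cv2.split(cv2.cvtColor(I,cv2.COLOR_BGR2HSV))]
def show(tag,n,I,m,box,z=None,amin=15):
    for c,s,l in comps(I,m,box,amin):
        ct=max(cv2.findContours(l.astype(np.uint8),0,1)[0],key=len);r=cv2.boxPoints(cv2.minAreaRect(ct))
        print(tag,n,c,s,np.round(r,1).tolist())
        if z is not None:
            P=np.array([plane(n,q,z)[:2] for q in ct[:,0]]);
            R=cv2.minAreaRect((P*1000).astype(np.float32));print("   rect mm",np.round(R[0],1),np.round(R[1],1),round(R[2],1),"cen",plane(n,c,z).round(4)[:2])
h,s,v=hsv(T)
show("knob","top",T,((h<10)|(h>170))&(s>110)&(v>100),(355,232,395,265),.075)
show("foot","top",T,(v<90),(350,232,395,265),.122)
show("house","top",T,(s<40)&(v>150),(335,215,412,295),.066,300)
show("bar","top",T,(s<35)&(v>170),(125,180,270,205),.166,100)
show("ink","top",T,(h>100)&(h<125)&(s>90)&(v>70),(190,245,245,295),.013,100)
show("brT","top",T,(h>15)&(h<32)&(s>90)&(v>90),(150,200,265,222),.08,8)
show("steel","top",T,(s<60)&(v>120),(190,203,225,225),.08)
ring=((h<12)|(h>168))&(s>18)&(v>150); show("ring","top",T,ring,(350,230,400,280),None,4)
h,s,v=hsv(S)
show("foot","scene",S,(v<80),(228,140,262,162),.122)
show("steel","scene",S,(s<50)&(v>100),(350,255,382,290))
show("bar","scene",S,(s<35)&(v>170),(290,210,445,295),.166,100)
show("ink","scene",S,(h>100)&(h<125)&(s>90)&(v>70),(355,210,425,260),.013,100)
show("house","scene",S,(s<45)&(v>120),(200,125,290,200),None,300)
ring=((h<12)|(h>168))&(s>18)&(v>150); show("ring","scene",S,ring,(215,130,270,175),None,4)
print(tri((390.6,235.9),(215.5,268.3)),tri((331.7,255.8),(242.7,212.8)),tri((402.5,293.2),(174.7,217.2)))
E
```

```text
knob top [375.1, 247.8] [370, 243, 11, 10, 92] [[370.0, 243.0], [380.0, 243.0], [380.0, 252.0], [370.0, 252.0]]
   rect mm [ 464.5 -245.4] [25.3 22.5] 88.5 cen [ 0.4638 -0.2457]
house top [373.2, 255.9] [341, 223, 66, 65, 3319] [[339.79998779296875, 228.5], [399.6000061035156, 221.60000610351562], [406.6000061035156, 282.20001220703125], [346.79998779296875, 289.1000061035156]]
   rect mm [ 445.4 -241.9] [152.4 152.4] 4.6 cen [ 0.4435 -0.2418]
bar top [197.8, 196.3] [132, 188, 134, 17, 1590] [[131.60000610351562, 192.6999969482422], [264.8999938964844, 187.8000030517578], [265.29998779296875, 200.10000610351562], [132.10000610351562, 205.0]]
   rect mm [594.1 178.8] [ 29.  311.6] 0.5 cen [0.5943 0.1802]
ink top [215.5, 268.3] [197, 254, 38, 30, 746] [[196.5, 274.6000061035156], [202.6999969482422, 252.89999389648438], [234.60000610351562, 262.0], [228.39999389648438, 283.70001220703125]]
   rect mm [420.4 169.3] [89.5 59.4] 73.0 cen [0.4202 0.1694]
brT top [176.0, 215.5] [170, 209, 13, 13, 142] [[170.0, 209.0], [182.0, 209.0], [182.0, 221.0], [170.0, 221.0]]
   rect mm [560.2 256.4] 
[... 1623 characters left out ...]
 131, 78, 69, 3223] [[198.89999389648438, 170.89999389648438], [237.89999389648438, 116.9000015258789], [290.70001220703125, 155.0], [251.60000610351562, 209.0]]
ring scene [235.5, 137.1] [215, 130, 55, 24, 428] [[215.0, 130.0], [269.0, 130.0], [269.0, 153.0], [215.0, 153.0]]
ring scene [255.8, 147.2] [255, 146, 2, 4, 5] [[255.0, 146.0], [255.89999389648438, 145.6999969482422], [256.8999938964844, 148.6999969482422], [256.0, 149.0]]
ring scene [232.8, 151.8] [232, 151, 2, 3, 4] [[232.0, 151.0], [233.0, 151.0], [233.0, 153.0], [232.0, 153.0]]
(array([0.4204, 0.1694, 0.0094]), np.float64(1.4)) (array([0.5652, 0.0915, 0.0361]), np.float64(0.3)) (array([0.5603, 0.2694, 0.0369]), np.float64(7.3))
```

```bash
cat >> h.py <<'E'
from scipy.spatial.transform import Rotation as Ro
def plan(pos,rpy=None,start=None,step=.3):
    """print: turn rows then shift rows in tool units from start(pos,rpy) or the measured pose"""
    if start is None: o=robot.observe(); start=(o["tcp_pos"],o["tool_rot"])
    A=Ro.from_euler("xyz",start[1],degrees=True);B=A if rpy is None else Ro.from_euler("xyz",rpy,degrees=True)
    t=(A.inv()*B).as_rotvec()/(np.pi/4);d=B.inv().apply(np.array(pos)-start[0])/.15
    nt=int(np.ceil(np.linalg.norm(t)/.2));nd=int(np.ceil(np.linalg.norm(d)/step))
    print("turn",nt,"x",(t/max(nt,1)).round(4).tolist(),"| shift",nd,"x",(d/max(nd,1)).round(4).tolist());return (np.array(pos),start[1] if rpy is None else rpy)
E
python3 - <<'E'
from h import *
print("knob tri",tri((243.3,134),(375.1,247.8)),"top@.17",plane("top",(375.1,247.8),.168).round(4))
print("foot scene@.1095",plane("scene",(244.5,152.8),.1095).round(4))
print("ring top",plane("top",(376.6,255.2),.0985).round(4))
print("steel",tri((366.7,270),(208.4,212.6)),plane("top",(208.4,212.6),.047).round(4),plane("scene",(366.7,270),.047).round(4))
print("brass",plane("top",(176,215.5),.045).round(4),"small",plane("top",(242.6,214.1),.04).round(4))
for n in("scene","top"): print(n,proj(n,[[.445,-.242,.1],[.605,.18,.0],[.555,.18,.02],[.4215,.169,.013]]).round(1).tolist())
s=plan((.45,.30,.27));s=plan((.50,0,.27),start=s);s=plan((.464,-.24,.27),start=s)
E
```

```text
knob tri (array([ 0.4643, -0.2258,  0.1654]), np.float64(0.6)) top@.17 [ 0.4641 -0.225   0.168 ]
foot scene@.1095 [ 0.4703 -0.2228  0.1095]
ring top [ 0.4458 -0.2431  0.0985]
steel (array([0.5663, 0.1791, 0.0555]), np.float64(0.7)) [0.5673 0.1806 0.047 ] [0.5608 0.1775 0.047 ]
brass [0.5622 0.2669 0.045 ] small [0.5615 0.0913 0.04  ]
scene [[244.8, 146.6], [355.5, 296.2], [367.6, 275.4], [390.7, 235.2]]
top [[376.3, 255.5], [212.1, 200.6], [210.7, 218.1], [215.6, 267.8]]
turn 0 x [0.0, 0.0, 0.0] | shift 9 x [-0.2531, -0.1153, -0.0185]
turn 0 x [0.0, 0.0, 0.0] | shift 7 x [-0.1296, -0.259, 0.0003]
turn 0 x [0.0, 0.0, 0.0] | shift 6 x [-0.0403, -0.2666, 0.0003]
```

move_arm([
  [[0, 0, 0], [-0.253, -0.115, -0.018], 85],
  [[0, 0, 0], [-0.253, -0.115, -0.018], 85],
  [[0, 0, 0], [-0.253, -0.115, -0.018], 85],
  [[0, 0, 0], [-0.253, -0.115, -0.018], 85],
  [[0, 0, 0], [-0.253, -0.115, -0.018], 85],
  [[0, 0, 0], [-0.253, -0.115, -0.018], 85],
  [[0, 0, 0], [-0.253, -0.115, -0.018], 85],
  [[0, 0, 0], [-0.253, -0.115, -0.018], 85],
  [[0, 0, 0], [-0.253, -0.115, -0.018], 85],
], squeeze=40)

```text
time: 1.23
tcp_pos: [0.4508, 0.2995, 0.2695]
tool_rot: [-180.0, -0.0, 162.9]
force: [0.2, 0.6, 0.4]
width: 0.085
finger_force: 0.0
```

move_arm([
  [[0, 0, 0], [-0.13, -0.259, 0], 85],
  [[0, 0, 0], [-0.13, -0.259, 0], 85],
  [[0, 0, 0], [-0.13, -0.259, 0], 85],
  [[0, 0, 0], [-0.13, -0.259, 0], 85],
  [[0, 0, 0], [-0.13, -0.259, 0], 85],
  [[0, 0, 0], [-0.13, -0.259, 0], 85],
  [[0, 0, 0], [-0.13, -0.259, 0], 85],
])

```text
time: 2.1
tcp_pos: [0.5004, -0.0009, 0.2695]
tool_rot: [-180.0, -0.0, 162.9]
force: [0.5, 0.1, -0.5]
width: 0.0849
finger_force: 0.0
```

move_arm([
  [[0, 0, 0], [-0.036, -0.251, 0], 85],
  [[0, 0, 0], [-0.036, -0.251, 0], 85],
  [[0, 0, 0], [-0.036, -0.251, 0], 85],
  [[0, 0, 0], [-0.036, -0.251, 0], 85],
  [[0, 0, 0], [-0.036, -0.251, 0], 85],
  [[0, 0, 0], [-0.036, -0.251, 0], 85],
  [[0, 0, 0], [0, 0, 0], 85],
  [[0, 0, 0], [0, 0, 0], 85],
])

```text
time: 3.1
tcp_pos: [0.4649, -0.2244, 0.2695]
tool_rot: [180.0, -0.0, 162.9]
force: [0.6, -0.2, -0.1]
width: 0.0852
finger_force: 0.0
```

move_arm([
  [[0, 0, 0], [0, 0, 0.245], 85],
  [[0, 0, 0], [0, 0, 0.245], 85],
  [[0, 0, 0], [0, 0, 0.245], 60],
  [[0, 0, 0], [0, 0, 0], 50],
])

```text
time: 3.6
tcp_pos: [0.4643, -0.2236, 0.158]
tool_rot: [180.0, -0.2, 163.0]
force: [0.3, -1.3, 0.4]
width: 0.0516
finger_force: 0.0
```

```bash
python3 - <<'E'
from h import *
a=robot.camera("scene");b=robot.camera("top")
x=cv2.resize(a[90:200,190:300],None,fx=3.6,fy=3.6,interpolation=2);y=cv2.resize(b[200:310,320:430],None,fx=3.6,fy=3.6,interpolation=2)
cv2.imwrite("pics/g1.png",np.hstack([x,y])[:,:,::-1])
E
```

```text
(no output)
```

View pics/g1.png

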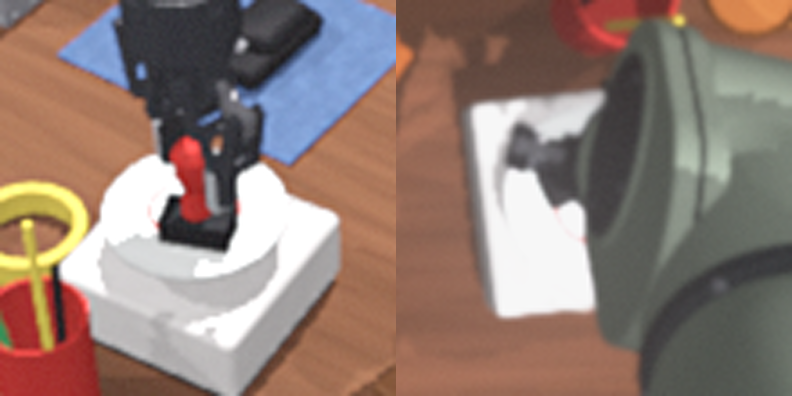

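The red knob sits between the fingers (scene about 242,133), so I'll close.

move_arm([
  [[0, 0, 0], [0, 0, 0], 20],
  [[0, 0, 0], [0, 0, 0], 20],
  [[0, 0, 0], [0, 0, 0], 20],
  [[0, 0, 0], [0, 0, 0], 20],
  [[0, 0, 0], [0, 0, -0.1], 20],
  [[0, 0, 0], [0, 0, -0.25], 20],
  [[0, 0, 0], [0, 0, -0.25], 20],
  [[0, 0, 0], [0, 0, 0], 20],
])

```text
time: 4.7
tcp_pos: [0.4654, -0.2253, 0.2514]
tool_rot: [-180.0, 0.2, 162.9]
force: [-0.2, -0.6, -2.4]
width: 0.0261
finger_force: 39.6
```

```bash
python3 - <<'E'
from h import *
a=robot.camera("scene")
cv2.imwrite("pics/g2.png",cv2.resize(a[60:200,170:310],None,fx=3.6,fy=3.6,interpolation=2)[:,:,::-1])
s=plan((.49,0,.255));s=plan((.4215,.169,.255),start=s)
E
```

```text
turn 0 x [0.0, 0.0, 0.0] | shift 6 x [0.047, 0.2472, -0.0059]
turn 0 x [0.0, 0.0, 0.0] | shift 5 x [0.1536, 0.1884, -0.0002]
```

View pics/g2.png

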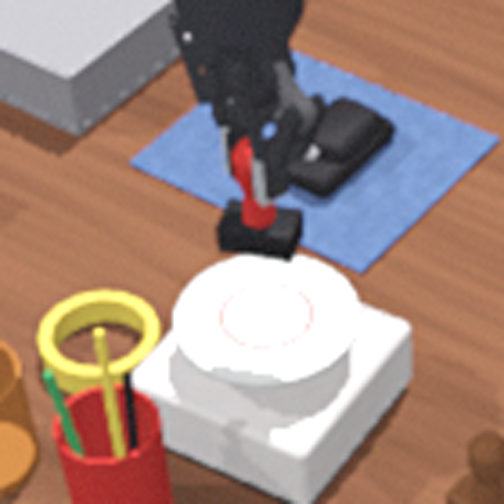

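The stamp is held but leans in the picture (knob at px 237,102, foot at 242,124). I'll measure the lean and the pan ring at the same time.

```bash
python3 - <<'E'
from h import *
o=robot.observe();p=o["tcp_pos"];print(p,o["tool_rot"],o["width"])
im=cv2.cvtColor(robot.camera("scene"),cv2.COLOR_RGB2BGR)
h,s,v=[x.astype(int) for x in cv2.split(cv2.cvtColor(im,cv2.COLOR_BGR2HSV))]
for c,st,l in comps(im,((h<10)|(h>170))&(s>150)&(v>90),(225,90,260,128)): print("red",c,st,[ (r,round(np.nonzero(l[r])[0].mean(),1)) for r in range(st[1],st[1]+st[3],3)])
for c,st,l in comps(im,(v<75),(226,116,258,134),30): print("blk",c,st)
m=((h<12)|(h>168))&(s>12)&(v>150); m[:139]=0;m[:,:228]=0;m[165:]=0;m[:,262:]=0
ys,xs=np.nonzero(m);print(len(xs))
P=np.array([plane("scene",(x,y),.1)[:2] for x,y in zip(xs,ys)]);
k=(np.abs(np.hypot(*(P-[.445,-.242]).T)-.032)<.01);print(k.sum(),cv2.fitEllipse((P[k]*1e3).astype(np.float32)))
for dz in(.0,.03,-.03,-.06): print(dz,proj("scene",p+[0,0,dz]).round(1))
# directional sensitivities of 10mm at the foot
print(proj("scene",p+[.01,0,-.05])-proj("scene",p+[0,0,-.05]),proj("scene",p+[0,.01,-.05])-proj("scene",p+[0,0,-.05]))
E
```

```text
[ 0.46488273 -0.22502466  0.24980418] [-1.79983462e+02  6.63676559e-02  1.62871198e+02] 0.02627997793970342
red [239.2, 112.4] [235, 99, 12, 25, 120] [(99, np.float64(237.5)), (102, np.float64(237.0)), (105, np.float64(237.0)), (108, np.float64(237.0)), (111, np.float64(238.0)), (114, np.float64(239.0)), (117, np.float64(239.5)), (120, np.float64(241.5)), (123, np.float64(241.5))]
blk [241.7, 125.0] [231, 117, 23, 15, 200]
26
26 ((448.16302490234375, -243.6727294921875), (63.236080169677734, 64.0810546875), 152.6613006591797)
0.0 [[240.8 106.5]]
0.03 [[239.8  95.9]]
-0.03 [[241.8 116.7]]
-0.06 [[242.8 126.6]]
[[-2.63065429  2.37673977]] [[3.39496979 1.60327931]]
```

The foot lies right below the TCP, and the near finger hides the knob's right half, so the stamp is upright. On to the pad.

move_arm([
  [[0, 0, 0], [0.047, 0.247, -0.01], 20],
  [[0, 0, 0], [0.047, 0.247, -0.01], 20],
  [[0, 0, 0], [0.047, 0.247, -0.005], 20],
  [[0, 0, 0], [0.047, 0.247, 0], 20],
  [[0, 0, 0], [0.047, 0.247, 0], 20],
  [[0, 0, 0], [0.047, 0.247, 0], 20],
])

```text
time: 5.55
tcp_pos: [0.4894, 0.0012, 0.252]
tool_rot: [-180.0, -0.1, 162.9]
force: [-0.2, 0.4, -1.2]
width: 0.026
finger_force: 39.7
```

move_arm([
  [[0, 0, 0], [0.154, 0.188, 0], 20],
  [[0, 0, 0], [0.154, 0.188, 0], 20],
  [[0, 0, 0], [0.154, 0.188, 0], 20],
  [[0, 0, 0], [0.154, 0.188, 0], 20],
  [[0, 0, 0], [0.154, 0.188, 0], 20],
  [[0, 0, 0], [0, 0, 0.25], 20],
  [[0, 0, 0], [0, 0, 0.25], 20],
  [[0, 0, 0], [0, 0, 0.25], 20],
  [[0, 0, 0], [0, 0, 0.25], 20],
  [[0, 0, 0], [0, 0, 0], 20],
])

```text
time: 6.8
tcp_pos: [0.4195, 0.1681, 0.101]
tool_rot: [-179.8, -0.2, 162.9]
force: [0.2, 0.9, -0.1]
width: 0.0265
finger_force: 39.9
```

```bash
python3 - <<'E'
from h import *
o=robot.observe();print(o["tcp_pos"],o["tool_rot"],o["force"])
a=robot.camera("scene")
cv2.imwrite("pics/g3.png",cv2.resize(a[170:290,330:450],None,fx=4,fy=4,interpolation=2)[:,:,::-1])
plan((.4215,.169,.0735))
E
```

```text
[0.41953807 0.16814571 0.10098274] [-179.78731548   -0.22365925  162.89517049] [ 0.22298345  0.86398518 -0.1044954 ]
turn 0 x [0.0, 0.0, 0.0] | shift 1 x [-0.0072, 0.0067, 0.1937]
```

View pics/g3.png

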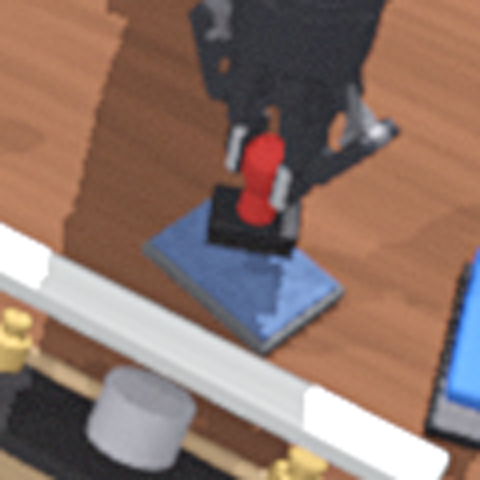

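The stamp hangs upright over the pad (foot at about px 393,225). Lowering it.

move_arm([
  [[0, 0, 0], [-0.007, 0.007, 0.09], 20],
  [[0, 0, 0], [0, 0, 0.06], 20],
  [[0, 0, 0], [0, 0, 0.025], 20],
  [[0, 0, 0], [0, 0, 0], 20],
  [[0, 0, 0], [0, 0, 0], 20],
])

```text
time: 7.48
tcp_pos: [0.4224, 0.1694, 0.0771]
tool_rot: [180.0, 0.0, 162.9]
force: [-0.1, 0.3, -1.0]
width: 0.0265
finger_force: 39.9
```

move_arm([
  [[0, 0, 0], [0, 0, 0.015], 20],
  [[0, 0, 0], [0, 0, 0], 20],
  [[0, 0, 0], [0, 0, 0], 20],
])

```text
time: 7.85
tcp_pos: [0.4222, 0.1686, 0.0753]
tool_rot: [-180.0, 0.0, 162.8]
force: [-2.6, -5.9, 23.1]
width: 0.0264
finger_force: 42.1
```

move_arm([
  [[0, 0, 0], [0, 0, 0.01], 20],
  [[0, 0, 0], [0, 0, 0], 20],
  [[0, 0, 0], [0, 0, 0], 20],
])

```text
time: 8.22
tcp_pos: [0.4223, 0.1685, 0.0746]
tool_rot: [-180.0, 0.1, 162.8]
force: [-6.9, -8.6, 49.7]
width: 0.0266
finger_force: 45.0
```

move_arm([
  [[0, 0, 0], [0, 0, -0.012], 20],
  [[0, 0, 0], [0, 0, 0], 32],
  [[0, 0, 0], [0, 0, 0], 50],
  [[0, 0, 0], [0, 0, 0], 60],
  [[0, 0, 0], [0, 0, -0.1], 60],
  [[0, 0, 0], [0, 0, -0.2], 60],
  [[0, 0, 0], [0, 0, -0.3], 60],
  [[0, 0, 0], [0, 0, -0.3], 60],
  [[0, 0, 0], [0, 0, -0.1], 60],
  [[0, 0, 0], [0, 0, 0], 60],
])

```text
time: 9.48
tcp_pos: [0.4225, 0.1695, 0.2255]
tool_rot: [179.9, 0.1, 162.9]
force: [0.6, 0.2, -0.1]
width: 0.0602
finger_force: 0.0
```

```bash
python3 - <<'E'
from h import *
o=robot.observe();print(o["tcp_pos"],o["tool_rot"])
a=robot.camera("scene")[:,:,::-1].copy();cv2.imwrite("pics/p1s.png",a)
cv2.imwrite("pics/p1.png",cv2.resize(a[180:330,300:450],None,fx=4,fy=4,interpolation=2))
h,s,v=[x.astype(int) for x in cv2.split(cv2.cvtColor(a,cv2.COLOR_BGR2HSV))]
for c,st,l in comps(a,((h<10)|(h>170))&(s>150)&(v>90),(360,190,430,260)): print("red",c,st)
for c,st,l in comps(a,(v<60),(360,215,430,250),30): print("blk",c,st)
print("expected foot,knob",proj("scene",[[.4222,.1686,.013+.013],[.4222,.1686,.013+.06]]).round(1).tolist())
# steel outline in scene: top edge ellipse
m=((s<60)&(v>100));
for c,st,l in comps(a,m,(345,250,390,295),100): print("steel",c,st)
E
```

```text
[0.42252971 0.16950908 0.22551545] [1.79941894e+02 7.19153029e-02 1.62874801e+02]
red [394.2, 221.8] [388, 211, 14, 23, 216]
blk [388.6, 234.6] [381, 225, 21, 17, 159]
expected foot,knob [[391.2, 232.0], [394.2, 219.6]]
steel [368.9, 266.1] [345, 250, 45, 38, 1043]
```

View pics/p1.png

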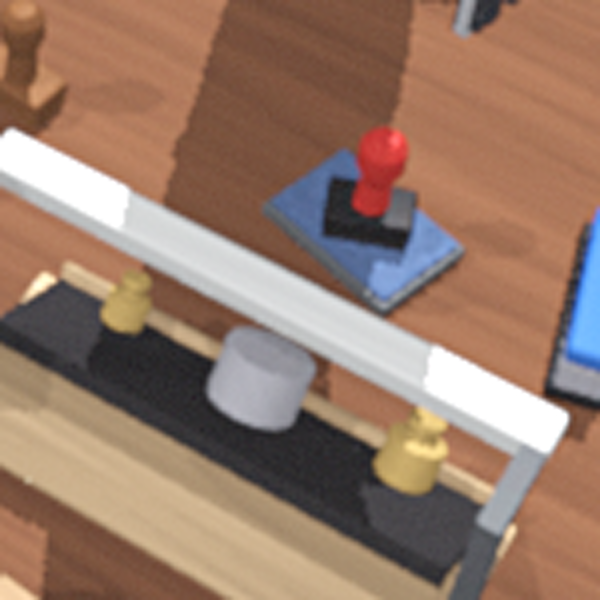

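The stamp stands upright mid-pad at about px (392,230). Next, the steel weight: I'll check its pose with rim points from both views.

```bash
python3 - <<'E'
from h import *
T=cv2.imread("pics/top0.png")
h,s,v=[x.astype(int) for x in cv2.split(cv2.cvtColor(T,cv2.COLOR_BGR2HSV))]
for c,st,l in comps(T,(s<60)&(v>110),(190,206,228,230),50): print("steel top",c,st)
print("X from front rim(top)",plane("top",(208.4,223.8),.048)[0]+.0673)
p=plane("scene",(365.5,287.5),.046);print("X from back foot rim(scene)",p[0]+.0074,p)
# brass body: predicted points for X=.604,y=.268
c,sn=np.cos(.55),np.sin(.55)
def pt(X,y,a,n): return [X-.05+a*c-n*sn,y,.02+a*sn+n*c]
for X in(.600,.604,.608):
  print(X,"steel top ctr s/t",proj("scene",pt(X,.180,.025,.033)).round(1),proj("top",pt(X,.180,.025,.033)).round(1),"brass knob s/t",proj("scene",pt(X,.268,.016,.038)).round(1),proj("top",pt(X,.268,.016,.038)).round(1),"small knob",proj("scene",pt(X,.092,.0125,.029)).round(1),proj("top",pt(X,.092,.0125,.029)).round(1))
E
```

```text
steel top [208.3, 213.7] [197, 206, 23, 18, 337]
X from front rim(top) 0.605005010587365
X from back foot rim(scene) 0.6076099336988298 [0.60020993 0.19666721 0.046     ]
0.6 steel top ctr s/t [[370.  264.8]] [[207.5 217.2]] brass knob s/t [[409.  281.3]] [[173.7 222.1]] small knob [[336.8 246.1]] [[241.9 219.8]]
0.604 steel top ctr s/t [[369.1 266.1]] [[207.5 215.6]] brass knob s/t [[408.2 282.7]] [[173.8 220.5]] small knob [[335.9 247.3]] [[241.9 218.3]]
0.608 steel top ctr s/t [[368.2 267.4]] [[207.5 214.1]] brass knob s/t [[407.3 284. ]] [[173.8 219. ]] small knob [[335.  248.5]] [[241.8 216.8]]
```

```bash
python3 - <<'E'
from h import *
r=[180,31.51,180]
o=robot.observe();s=plan(o["tcp_pos"],r);s=plan((.5209,.179,.1251),start=s);s=plan((.5679,.179,.0484),start=s)
E
```

```text
turn 4 x [-0.0262, -0.1737, -0.0927] | shift 0 x [0.0, 0.0, 0.0]
turn 0 x [0.0, 0.0, 0.0] | shift 4 x [-0.0534, 0.016, 0.2274]
turn 0 x [0.0, 0.0, 0.0] | shift 2 x [0.0001, -0.0, 0.2998]
```

move_arm([
  [[-0.0262, -0.1737, -0.0927], [0, 0, 0], 62],
  [[-0.0262, -0.1737, -0.0927], [0, 0, 0], 62],
  [[-0.0262, -0.1737, -0.0927], [0, 0, 0], 62],
  [[-0.0262, -0.1737, -0.0927], [0, 0, 0], 62],
  [[0, 0, 0], [-0.053, 0.016, 0.227], 62],
  [[0, 0, 0], [-0.053, 0.016, 0.227], 62],
  [[0, 0, 0], [-0.053, 0.016, 0.227], 62],
  [[0, 0, 0], [-0.053, 0.016, 0.227], 62],
  [[0, 0, 0], [0, 0, 0], 62],
  [[0, 0, 0], [0, 0, 0], 62],
], squeeze=60)

```text
time: 10.78
tcp_pos: [0.5343, 0.1947, 0.1643]
tool_rot: [-178.0, 25.5, 178.6]
force: [-0.8, 0.3, -0.0]
width: 0.0622
finger_force: 0.0
```

```bash
python3 - <<'E'
from h import *
o=robot.observe();print(o["tcp_pos"],o["tool_rot"],o["width"]);plan((.5679,.179,.0484),[180,31.51,180])
a=robot.camera("scene")[:,:,::-1]
cv2.imwrite("pics/s1.png",cv2.resize(a[180:330,300:450],None,fx=4,fy=4,interpolation=2))
E
```

```text
[0.53425591 0.1946954  0.16426611] [-178.02458454   25.51051494  178.60416973] 0.06220612819247356
turn 1 x [-0.0587, -0.1338, -0.025] | shift 3 x [0.0708, -0.0349, 0.2586]
```

View pics/s1.png

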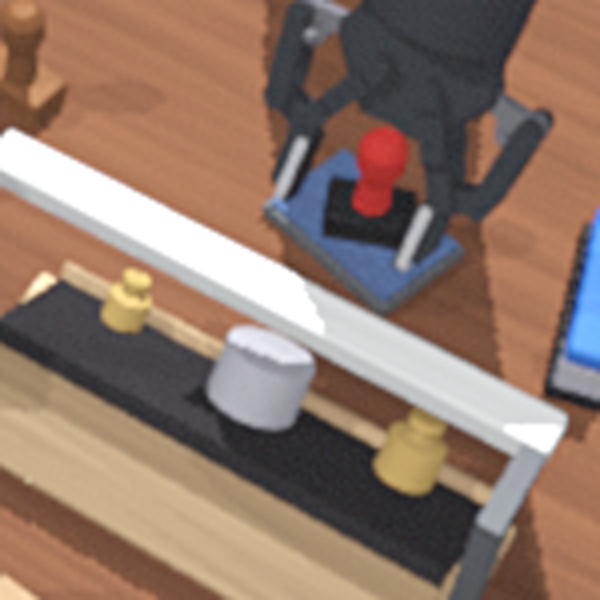

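The gripper is above and in front of the steel weight (px 366,272). Joint limits cut some rows short, so I'll correct the pose at a slower pace.

```bash
python3 - <<'E'
from h import *
r=[180,31.51,180]
plan((.5209,.179,.1251),r,step=.1)
E
```

```text
turn 1 x [-0.0579, -0.133, -0.025] | shift 3 x [0.0715, -0.0354, 0.0595]
```

move_arm([
  [[-0.029, -0.0665, -0.0125], [0, 0, 0], 62],
  [[-0.029, -0.0665, -0.0125], [0, 0, 0], 62],
  [[0, 0, 0], [0.0715, -0.0355, 0.0595], 62],
  [[0, 0, 0], [0.0715, -0.0355, 0.0595], 62],
  [[0, 0, 0], [0.0715, -0.0355, 0.0595], 62],
  [[0, 0, 0], [0, 0, 0], 62],
  [[0, 0, 0], [0, 0, 0], 62],
])

```text
time: 11.7
tcp_pos: [0.5497, 0.203, 0.169]
tool_rot: [-177.8, 27.2, 179.9]
force: [-0.4, 0.3, 0.4]
width: 0.0622
finger_force: 0.0
```

```bash
python3 - <<'E'
from h import *
o=robot.observe();print(o["tcp_pos"],o["tool_rot"],o["qpos"].round(1));plan((.5679,.179,.0484),[180,31.51,180],step=.1)
E
```

```text
[0.54965755 0.20302231 0.16902751] [-177.79758944   27.15419783  179.8746741 ] [-4.340e+01  4.470e+01  2.210e+01  1.147e+02  1.410e+01  1.000e-01
  4.480e+01]
turn 1 x [-0.0503, -0.0968, -0.0006] | shift 9 x [0.0352, -0.0178, 0.0832]
```

Joint 6 has hit its 0° limit, so the full 31.5° lean isn't available in this arm pose. Only the relative turn matters between grasp and placing, so a 24° lean will do: I'll grasp with it and turn back by 31.5°.

```bash
python3 - <<'E'
from h import *
r=[180,24,180]
s=plan((.5344,.179,.1231),r,step=.1);plan((.567,.179,.05),r,start=s,step=.1)
E
```

```text
turn 1 x [-0.0501, 0.07, -0.0039] | shift 4 x [0.0544, -0.04, 0.0596]
turn 0 x [0.0, 0.0, 0.0] | shift 6 x [-0.0001, -0.0, 0.0889]
```

move_arm([
  [[-0.05, 0.07, -0.004], [0, 0, 0], 62],
  [[0, 0, 0], [0, 0, 0], 62],
  [[0, 0, 0], [0.0544, -0.04, 0.06], 62],
  [[0, 0, 0], [0.0544, -0.04, 0.06], 62],
  [[0, 0, 0], [0.0544, -0.04, 0.06], 62],
  [[0, 0, 0], [0.0544, -0.04, 0.06], 62],
  [[0, 0, 0], [0, 0, 0], 62],
])

```text
time: 12.58
tcp_pos: [0.5459, 0.1858, 0.1361]
tool_rot: [-179.3, 22.5, 180.0]
force: [0.6, -0.1, -0.0]
width: 0.0621
finger_force: 0.0
```

```bash
python3 - <<'E'
from h import *
o=robot.observe();print(o["tcp_pos"],o["tool_rot"],o["qpos"].round(1));plan((.5344,.179,.1231),[180,24,180],step=.1);plan((.567,.179,.05),[180,24,180],step=.1)
E
```

```text
[0.54585237 0.18581772 0.13609554] [-179.3422213    22.53221147  179.98539353] [-35.7  46.4  14.8 114.6  13.2   0.   49.4]
turn 1 x [-0.0147, -0.0326, -0.0001] | shift 2 x [0.0525, -0.0227, 0.024]
turn 1 x [-0.0147, -0.0326, -0.0001] | shift 6 x [0.0174, -0.0076, 0.0969]
```

The limit tightens lower down, so a wrist flip is needed: J5 to about 190°, going round the singularity with a sideways tilt. I'll back off, then test which way J5 increases.

move_arm([
  [[0, 0, 0], [0, 0, -0.3], 62],
  [[0, 0, 0], [0, 0, -0.3], 62],
  [[0, 0, 0], [0, 0, -0.2], 62],
  [[0, 0.15, 0], [0, 0, 0], 62],
  [[0, 0.15, 0], [0, 0, 0], 62],
  [[0.15, 0, 0], [0, 0, 0], 62],
  [[0.15, 0, 0], [0, 0, 0], 62],
  [[0, 0, 0], [0, 0, 0], 62],
])

```text
time: 13.58
tcp_pos: [0.4993, 0.1892, 0.2468]
tool_rot: [-165.9, 9.0, -180.0]
force: [0.0, 0.9, -0.0]
width: 0.0622
finger_force: 0.0
```

```bash
python3 - <<'E'
from h import *
o=robot.observe();print(o["tcp_pos"],o["tool_rot"],o["qpos"].round(1))
E
```

```text
[0.49930676 0.18921172 0.24678151] [-165.87608194    9.03018215 -179.96018921] [-38.9  37.4  10.2  96.9  14.6  46.7  48. ]
```

```bash
cat > fk.py <<'E'
from h import *
import itertools
D=[([-75.267,40.51,-1.581,85.082,1.261,54.483,-4.327],[.16923,.5493,.24488],[-179.943,.0026,162.876]),
([-43.4,44.7,22.1,114.7,14.1,.1,44.8],[.54966,.20302,.16903],[-177.8,27.15,179.87]),
([-35.7,46.4,14.8,114.6,13.2,0,49.4],[.54585,.18582,.1361],[-179.34,22.53,179.985]),
([-38.9,37.4,10.2,96.9,14.6,46.7,48.],[.49931,.18921,.24678],[-165.88,9.03,-179.96])]
def chain(q,s):
    R=Ro.identity();L=[]
    for i,a in enumerate("zyzyzyz"): R=R*Ro.from_euler(a,s[i]*q[i],degrees=True);L.append(R)
    return L
def fit(D):
    best=None
    for s in itertools.product([1,-1],repeat=4):
        S=[s[0],1,s[1],1,s[2],1,s[3]]
        Cs=Ro.concatenate([chain(q,S)[-1].inv()*Ro.from_euler("xyz",r,degrees=True) for q,p,r in D])
        m=Cs.mean();e=np.degrees((m.inv()*Cs).magnitude()).max()
        if best is None or e<best[0]: best=(e,S,m)
    return best
def cols(q,S):
    L=chain(q,S);v=[np.array([0,0,1.])]+[L[1].apply([0,0,1]),L[3].apply([0,0,1]),L[6].apply([0,0,1]),L[1].apply([1,0,0]),L[3].apply([1,0,0])]
    return np.array(v).T
E
cat > /dev/null; python3 - <<'E'
from fk import *
e,S,C=fit(D);print(e,S,C.as_euler("xyz",degrees=True))
A=np.vstack([cols(q,S) for q,p,r in D]);b=np.hstack([p for q,p,r in D])
x,res,rk,sv=np.linalg.lstsq(A,b,rcond=None);print(x.round(4),rk,np.abs(A@x-b).max(),sv.round(3))
for q,p,r in D: print("f",chain(q,S)[3].apply([0,0,1]).round(3),"toolz",chain(q,S)[6].apply([0,0,1]).round(3))
E
```

```text
0.07455825681475663 [-1, 1, -1, 1, -1, 1, -1] [-8.36519678e-03 -8.76020644e-03  8.99794373e+01]
[0.532  0.4267 0.3182 0.3779 0.0588 0.0126] 6 0.03202821464355474 [3.921 2.809 0.638 0.5   0.275 0.042]
f [ 0.18   0.793 -0.582] toolz [-0.    -0.001 -1.   ]
f [ 0.456 -0.039 -0.889] toolz [ 0.455 -0.04  -0.89 ]
f [ 0.383 -0.011 -0.924] toolz [ 0.383 -0.011 -0.924]
f [ 0.658  0.305 -0.689] toolz [ 0.153 -0.244 -0.958]
```

The orientation model fits within 0.07°. J5 rises when the tool points towards -y, which is the current tilt, so I'll go round that way.

```bash
cat >> fk.py <<'E'
SG=[-1,1,-1,1,-1,1,-1]
def show():
    o=robot.observe();q=o["qpos"];f=chain(q,SG)[3].apply([0,0,1]);z=chain(q,SG)[6].apply([0,0,1])
    print(o["tcp_pos"].round(4),o["tool_rot"].round(1),q.round(1),"f",f.round(2),"z",z.round(2),"t",o["time"])
E
python3 - <<'E'
from fk import *
s=plan((.51,.18,.215),[-155,28,180]);s=plan((.51,.18,.215),[-155,42,180],start=s)
E
```

```text
turn 3 x [0.0799, -0.1325, 0.0474] | shift 1 x [0.0365, 0.0375, 0.2258]
turn 2 x [0.0, -0.141, 0.0657] | shift 0 x [0.0, 0.0, 0.0]
```

move_arm([
  [[0.08, -0.1325, 0.047], [0, 0, 0], 62],
  [[0.08, -0.1325, 0.047], [0, 0, 0], 62],
  [[0.08, -0.1325, 0.047], [0, 0, 0], 62],
  [[0, 0, 0], [0.018, 0.018, 0.113], 62],
  [[0, 0, 0], [0.018, 0.018, 0.113], 62],
  [[0, 0, 0], [0, 0, 0], 62],
])

```text
time: 14.32
tcp_pos: [0.5102, 0.1769, 0.215]
tool_rot: [-155.0, 27.9, 179.8]
force: [-0.1, -0.3, 0.9]
width: 0.0619
finger_force: 0.0
```

```bash
python3 - <<'E'
from fk import *
show();s=plan((.51,.18,.215),[-155,42,180])
E
```

```text
[0.5102 0.1769 0.215 ] [-155.    27.9  179.8] [-59.1  45.9  32.5 109.4  31.1  27.   19.6] f [ 0.6   0.01 -0.8 ] z [ 0.42 -0.42 -0.8 ] t 14.325
turn 2 x [-0.0011, -0.1429, 0.0642] | shift 1 x [0.0012, 0.0182, -0.0095]
```

move_arm([
  [[0, -0.14, 0.065], [0, 0, 0], 62],
  [[0, -0.14, 0.065], [0, 0, 0], 62],
  [[0, -0.12, 0.055], [0, 0, 0], 62],
  [[0, 0, 0], [0, 0, 0], 62],
])

```text
time: 14.82
tcp_pos: [0.5111, 0.1832, 0.218]
tool_rot: [-154.5, 47.5, -180.0]
force: [0.7, 0.5, -0.2]
width: 0.0618
finger_force: 0.0
```

```bash
python3 - <<'E'
from fk import *
show();s=plan((.51,.18,.215),[-167,48,180])
E
```

```text
[0.5111 0.1832 0.218 ] [-154.5   47.5 -180. ] [-7.700e+01  6.200e+01  6.100e+01  1.216e+02  3.550e+01  1.000e-01
 -1.100e+00] f [ 0.67 -0.43 -0.61] z [ 0.67 -0.43 -0.61] t 14.825
turn 2 x [-0.139, -0.0053, 0.0019] | shift 1 x [0.0196, -0.0189, 0.0123]
```

The elbow swung instead of J5. I'll fit the arm's lengths from the recorded poses, so I can compute joint solutions of the grasp pose with J6 inside its range.

```bash
cat >> fk.py <<'E'
D+=[([-59.1,45.9,32.5,109.4,31.1,27.,19.6],[.5102,.1769,.215],[-155,27.9,179.8]),
([-77,62,61,121.6,35.5,.1,-1.1],[.5111,.1832,.218],[-154.5,47.5,180])]
def cols(q,S):
    L=chain(q,S);e=np.eye(3)
    return np.array([e[2],L[0].apply(e[0]),L[2].apply(e[2]),L[2].apply(e[0]),L[4].apply(e[2]),L[4].apply(e[0]),L[6].apply(e[2]),L[5].apply(e[0])]).T
E
python3 - <<'E'
from fk import *
A=np.vstack([cols(q,SG) for q,p,r in D]);b=np.hstack([p for q,p,r in D])
for k in (range(8),[0,2,4,6],[0,1,2,4,6],[0,2,3,4,6],[0,2,4,5,6],[0,2,4,6,7],[0,2,3,4,5,6],[0,2,3,4,6,7]):
    k=list(k);x,_,rk,sv=np.linalg.lstsq(A[:,k],b,rcond=None);r=A[:,k]@x-b;print(k,x.round(4),np.abs(r).max().round(4),sv[-1].round(3))
E
```

```text
[0, 1, 2, 3, 4, 5, 6, 7] [ 0.2815 -0.0522  0.6484 -0.0039  0.3123  0.0433  0.3196  0.0136] 0.0285 0.145
[0, 2, 4, 6] [0.3629 0.5108 0.2953 0.3327] 0.0317 0.663
[0, 1, 2, 4, 6] [ 0.3487 -0.0184  0.5341  0.2989  0.3317] 0.0319 0.213
[0, 2, 3, 4, 6] [ 0.3617  0.5164 -0.0102  0.3012  0.3379] 0.0315 0.176
[0, 2, 4, 5, 6] [0.3441 0.5443 0.2966 0.0278 0.326 ] 0.0295 0.403
[0, 2, 4, 6, 7] [0.3441 0.5392 0.2994 0.3299 0.0226] 0.0313 0.311
[0, 2, 3, 4, 5, 6] [ 0.3371  0.5694 -0.038   0.3186  0.0315  0.3441] 0.0283 0.16
[0, 2, 3, 4, 6, 7] [0.3442 0.5364 0.0073 0.2954 0.3261 0.0236] 0.0315 0.174
```

```bash
cat >> fk.py <<'E'
def cols(q,S=SG):
    L=chain(q,S);e=np.eye(3)
    return np.array([e[2],L[2].apply(e[2]),L[4].apply(e[2]),L[6].apply(e[2]),L[1].apply(e[1]),L[3].apply(e[1]),L[5].apply(e[1]),L[2].apply(e[0]),L[4].apply(e[0]),L[5].apply(e[0])]).T
E
python3 - <<'E'
from fk import *
A=np.vstack([cols(q) for q,p,r in D]);b=np.hstack([p for q,p,r in D])
for k in ([0,1,2,3,4],[0,1,2,3,5],[0,1,2,3,6],[0,1,2,3,4,5],[0,1,2,3,5,6],[0,1,2,3,4,5,6],[0,1,2,3,4,5,6,9],[0,1,2,3,4,5,6,7,8],range(10)):
    k=list(k);x,_,rk,sv=np.linalg.lstsq(A[:,k],b,rcond=None);r=A[:,k]@x-b;print(k,x.round(4),np.abs(r).max().round(4),sv[-1].round(3))
E
```

```text
[0, 1, 2, 3, 4] [ 0.326   0.5126  0.2911  0.2951 -0.0287] 0.0091 0.586
[0, 1, 2, 3, 5] [ 0.3112  0.5246  0.2896  0.299  -0.0309] 0.0042 0.567
[0, 1, 2, 3, 6] [ 0.3218  0.5087  0.296   0.2954 -0.0297] 0.0055 0.578
[0, 1, 2, 3, 4, 5] [ 0.3135  0.5212  0.2898  0.2959 -0.0097 -0.0221] 0.0008 0.485
[0, 1, 2, 3, 5, 6] [ 0.314   0.5195  0.2916  0.2973 -0.0211 -0.0098] 0.0039 0.268
[0, 1, 2, 3, 4, 5, 6] [ 0.3136  0.5212  0.2898  0.2959 -0.0096 -0.0221 -0.    ] 0.0008 0.252
[0, 1, 2, 3, 4, 5, 6, 9] [ 3.137e-01  5.210e-01  2.898e-01  2.959e-01 -9.600e-03 -2.200e-02
 -1.000e-04 -2.000e-04] 0.0007 0.213
[0, 1, 2, 3, 4, 5, 6, 7, 8] [ 0.3135  0.52    0.2872  0.2941 -0.0103 -0.0235  0.002   0.0038  0.    ] 0.0006 0.095
[0, 1, 2, 3, 4, 5, 6, 7, 8, 9] [ 0.3114  0.5219  0.2825  0.2906 -0.0122 -0.0268  0.0073  0.0112  0.0006
  0.0026] 0.0005 0.052
```

The model now fits to 0.8 mm. Next I'll search for joint solutions of the grasp pose.

```bash
cat >> fk.py <<'E'
from scipy.optimize import least_squares
LO=np.array([-155,-18.4,-90,0,-83.4,0,-161.9])+1;HI=np.array([155,123.9,86.8,140.4,263.4,116,161.9])-1
W=np.array([.3135,.5212,.2898,.2959,-.0097,-.0221])
def fk(q): return cols(q)[:,:6]@W, chain(q,SG)[6]*Ro.from_euler("z",90,degrees=True)
def ik(p,rpy,seed,reg=None,w=0.):
    B=Ro.from_euler("xyz",rpy,degrees=True)
    def F(q):
        a,R=fk(q);e=np.r_[(a-p)*10,(R.inv()*B).as_rotvec()*3]
        return e if reg is None else np.r_[e,w*(q-reg)/100]
    r=least_squares(F,np.clip(seed,LO+.5,HI-.5),bounds=(LO,HI),x_scale=30);return r.x,np.abs(F(r.x)[:6]).max()
E
python3 - <<'E'
from fk import *
rng=np.random.default_rng(0)
for rpy in ([180,31.5,180],[180,-31.5,0]):
    S=[]
    for i in range(60):
        q,e=ik(np.array([.567,.179,.05]),rpy,rng.uniform(LO,HI))
        if e<1e-3: S.append(q)
    S=np.array(S);print(rpy,len(S));S=S[np.argsort(S[:,2])]
    for q in S[::max(1,len(S)//14)]: print(q.round(0).astype(int).tolist())
show()
E
```

```text
[180, 31.5, 180] 40
[9, 85, -84, 120, 117, 94, -22]
[3, 71, -62, 120, 117, 72, -35]
[-4, 64, -45, 120, 120, 58, -45]
[-7, 62, -39, 120, 122, 53, -49]
[-8, 62, -36, 120, 123, 51, -51]
[-16, 59, -22, 120, 131, 41, -63]
[-17, 58, -19, 120, 133, 39, -65]
[-20, 58, -13, 120, 137, 36, -71]
[-22, 58, -10, 121, 140, 34, -75]
[-23, 58, -9, 121, 142, 34, -77]
[-25, 58, -4, 121, 146, 32, -82]
[-28, 58, 2, 121, 153, 30, -91]
[-30, 58, 4, 121, 156, 29, -94]
[-31, 58, 6, 121, 159, 28, -98]
[-48, 66, 41, 121, 212, 35, -160]
[-58, 89, 82, 122, 236, 70, 161]
[-58, 90, 82, 122, 236, 70, 161]
[-58, 90, 83, 122, 236, 71, 160]
[-58, 91, 84, 122, 237, 73, 159]
[-58, 92, 86, 122, 237, 74, 158]
[180, -31.5, 0] 27
[9, 87, -88, 120, 118, 98, 161]
[-5, 63, -42, 120, 121, 55, 133]
[-6, 63, -40, 120, 122, 53, 132]
[-14, 59, -25, 120, 129, 43, 121]
[-15, 59, -23, 120, 130, 42, 119]
[-17, 58, -19, 120, 133, 39, 115]
[-19, 58, -16, 120, 135, 37, 112]
[-24, 58, -6, 121, 144, 33, 101]
[-25, 58, -5, 121, 146, 32, 98]
[-27, 58, -2, 121, 149, 31, 94]
[-27, 58, -2, 121, 149, 31, 94]
[-28, 58, 1, 121, 153, 30, 90]
[-29, 58, 2, 121, 154, 30, 89]
[-33, 58, 9, 121, 165, 28, 76]
[-34, 59, 12, 121, 169, 27, 71]
[-36, 59, 16, 121, 175, 27, 64]
[-37, 60, 18, 121, 179, 27, 59]
[-38, 60, 19, 121, 181, 27, 57]
[-43, 63, 30, 121, 199, 30, 36]
[-45, 64, 34, 121, 204, 31, 30]
[-47, 66, 39, 121, 210, 34, 22]
[-48, 67, 41, 121, 213, 35, 19]
[-49, 68, 44, 121, 216, 37, 15]
[-58, 90, 82, 122, 236, 70, -19]
[-58, 90, 82, 122, 236, 70, -19]
[-58, 92, 86, 122, 237, 74, -22]
[-58, 92, 86, 122, 237, 74, -22]
[0.5111 0.1832 0.218 ] [-154.5   47.5 -180. ] [-7.700e+01  6.200e+01  6.100e+01  1.216e+02  3.550e+01  1.000e-01
 -1.100e+00] f [ 0.67 -0.43 -0.61] z [ 0.67 -0.43 -0.61] t 14.825
```

```bash
cat >> fk.py <<'E'
def jac(q):
    p,R=fk(q);J=np.zeros((6,7))
    for i in range(7):
        d=np.zeros(7);d[i]=.1;a,Q=fk(q+d);J[:3,i]=(a-p)/.1;J[3:,i]=(Q*R.inv()).as_rotvec()/.1
    return J
def simstep(q,p,R,n=6,lam=1e-3):
    for _ in range(n):
        a,Q=fk(q);e=np.r_[p-a,(R*Q.inv()).as_rotvec()];J=jac(q)*np.r_[[1.]*3,[.3]*3][:,None];e=e*np.r_[[1.]*3,[.3]*3]
        dq=J.T@np.linalg.solve(J@J.T+(lam**2)*1e-2*np.eye(6),e);q=np.clip(q+np.clip(dq,-4,4),LO-1,HI+1)
    a,Q=fk(q);return q,np.linalg.norm(p-a)*1e3,np.degrees((R*Q.inv()).magnitude())
E
python3 - <<'E'
from fk import *
# validate min-norm guess: simulate recorded transition D[4]->D[5]
q=np.array(D[4][0]);R0=fk(q)[1];p=fk(q)[0]
for k in range(1,4):
    R=R0*Ro.from_rotvec(np.array([0,-.14,.065])*np.pi/4*min(k,2.86)) ; q,a,b=simstep(q,p,R); print(q.round(1),round(a,1),round(b,1))
q=np.array(D[3][0]);R=fk(q)[1]
for k in range(3): R=R*Ro.from_rotvec(np.array([.08,-.1325,.047])*np.pi/4);q,a,b=simstep(q,fk(np.array(D[3][0]))[0],R)
q,a,b=simstep(q,np.array(D[4][1]),R);print("D3->D4",q.round(1),D[4][0],a,b)
q0=robot.observe()["qpos"]
g,e=ik(np.array([.52,.179,.127]),[180,31.5,180],np.array([-16,59,-22,120,131,41,-63.]));print("goal high",g.round(1),e)
E
```

```text
[-66.   49.7  42.3 114.6  35.6  17.1  10.1] 0.0 0.0
[-72.5  56.   53.4 119.4  38.5   6.3   1.3] 0.0 0.0
[-77.   63.1  62.6 123.1  37.4   0.   -3.2] 15.8 3.1
D3->D4 [-59.7  46.2  33.7 109.6  30.   26.3  20.7] [-59.1, 45.9, 32.5, 109.4, 31.1, 27.0, 19.6] 9.541218822105269e-12 2.9703691742574337e-12
goal high [-16.8  48.4 -24.6 127.7 122.8  40.1 -60.1] 9.5732716753894e-07
```

The min-norm simulation reproduces the controller, so I can plan rows with it.

```bash
cat >> fk.py <<'E'
def run(q,way,nrows,verb=1):
    """follow joint-space waypoints via cartesian rows; returns rows and predicted q"""
    P,R=fk(q);rows=[];cur=np.array(q,float);ref=np.array(q,float)
    for w,n in zip(way,nrows):
        for k in range(1,n+1):
            t=ref+(np.array(w)-ref)*k/n;p,Q=fk(t);old=cur.copy();cur,a,b=simstep(cur,p,Q)
            tv=(R.inv()*Q).as_rotvec()/(np.pi/4);d=R.inv().apply(p-P)/.15
            rows.append((tv.round(4).tolist(),d.round(4).tolist()));P,R=p,Q
            if verb: print(len(rows),cur.round(0).astype(int).tolist(),p.round(3).tolist(),round(a,1),round(b,1),"maxdq",(np.abs(cur-old)/(.7*np.array([108.29]*2+[147.25]*2+[172.46]*3)/8)).max().round(2), "turn",round(np.linalg.norm(tv)*45,1))
        ref=np.array(w,float)
    return rows,cur
E
python3 - <<'E'
from fk import *
q0=robot.observe()["qpos"];g=np.array([-16.8,48.4,-24.6,127.7,122.8,40.1,-60.1])
for A in ([-60,40,30,100,60,50,-10],[-50,35,10,100,80,60,-30]):
    print(A,fk(np.array(A,float))[0].round(3)); run(q0,[A,g],[12,14])
E
```

```text
[-60, 40, 30, 100, 60, 50, -10] [0.582 0.157 0.381]
1 [-76, 60, 59, 120, 36, 4, 0] [0.514, 0.179, 0.221] 0.0 0.0 maxdq 0.27 turn 1.7
2 [-74, 59, 56, 118, 36, 8, 0] [0.518, 0.177, 0.225] 0.0 0.0 maxdq 0.26 turn 1.5
3 [-73, 57, 55, 116, 37, 12, 2] [0.523, 0.174, 0.232] 0.0 0.0 maxdq 0.24 turn 1.2
4 [-72, 56, 53, 114, 37, 15, 3] [0.528, 0.172, 0.24] 0.0 0.0 maxdq 0.22 turn 1.0
5 [-72, 55, 53, 113, 37, 18, 4] [0.534, 0.17, 0.251] 0.0 0.0 maxdq 0.2 turn 0.9
6 [-71, 54, 52, 111, 37, 21, 5] [0.54, 0.169, 0.263] 0.0 0.0 maxdq 0.19 turn 0.9
7 [-71, 53, 52, 109, 37, 23, 6] [0.547, 0.167, 0.278] 0.0 0.0 maxdq 0.17 turn 1.1
8 [-70, 52, 52, 107, 37, 26, 7] [0.555, 0.166, 0.295] 0.0 0.0 maxdq 0.16 turn 1.3
9 [-70, 51, 53, 106, 37, 28, 8] [0.562, 0.164, 0.314] 0.0 0.0 maxdq 0.14 turn 1.5
10 [-70, 50, 54, 104, 37, 30, 8] [0.569, 0.162, 0.334] 0.0 0.0 maxdq 0.14 turn 1.8
11 [-71, 49, 55, 102, 37, 32, 9] [0.576, 0.16, 0.357] 0.0 0.0 maxdq 0.14 turn 2.1
12 [-71, 48, 57, 100, 38, 34, 9] [0.582, 0.157, 0.381] 0.0 0.0 maxdq 0.14 turn 2.4
13 [-70, 50, 57, 102, 39, 29, 8] [0.587, 0.15, 0.361] 0.0 0.0 maxdq 
[... 2603 characters left out ...]
7.3 maxdq 0.16 turn 3.1
19 [-68, 60, 66, 115, 44, 0, -2] [0.613, 0.172, 0.266] 60.0 11.6 maxdq 0.17 turn 3.3
20 [-67, 60, 66, 117, 45, 0, -1] [0.606, 0.172, 0.243] 80.4 15.6 maxdq 0.17 turn 3.4
21 [-67, 60, 64, 119, 45, 0, -1] [0.596, 0.172, 0.22] 98.9 19.2 maxdq 0.17 turn 3.6
22 [-66, 59, 63, 122, 46, 0, 0] [0.584, 0.172, 0.199] 115.6 22.4 maxdq 0.17 turn 3.7
23 [-65, 58, 61, 124, 47, 0, 1] [0.571, 0.173, 0.178] 130.3 25.3 maxdq 0.16 turn 3.9
24 [-64, 57, 59, 126, 48, 0, 2] [0.556, 0.175, 0.159] 143.0 27.7 maxdq 0.17 turn 4.0
25 [-62, 56, 56, 128, 49, 0, 3] [0.539, 0.177, 0.142] 153.7 29.8 maxdq 0.2 turn 4.1
26 [-60, 54, 53, 130, 50, 0, 4] [0.52, 0.179, 0.127] 162.7 31.5 maxdq 0.24 turn 4.2
```

Spinning the tool about its z axis close to J6≈0 shares the turn between J5 and J7. A half-turn spin (same grasp) therefore brings J5 to about 130. Simulating that.

```bash
cat >> fk.py <<'E'
LIM=.7*np.array([108.29]*2+[147.25]*2+[172.46]*3)/8
def follow(q,segs,verb=1):
    """segs: (pos,Rotation,nrows); slerp + linear; predicted q"""
    from scipy.spatial.transform import Slerp
    p0,R0=fk(q);out=[]
    for p,R,n in segs:
        rv=(R0.inv()*R).as_rotvec() if not isinstance(R,np.ndarray) else R; m=0;er=0
        for k in range(1,n+1):
            o=q;q,a,b=simstep(q,p0+(np.array(p)-p0)*k/n,R0*Ro.from_rotvec(rv*k/n));m=max(m,(np.abs(q-o)/LIM).max());er=max(er,a,b)
        if verb: print(np.round(p,3),"rows",n,"turn/row",(rv/n/(np.pi/4)).round(4).tolist(),"q",q.round(0).astype(int).tolist(),"err",round(er,1),"speed",round(m,2))
        p0,R0=np.array(p),R0*Ro.from_rotvec(rv)
    return q
E
python3 - <<'E'
from fk import *
q0=robot.observe()["qpos"];E=lambda *a:Ro.from_euler("xyz",a,degrees=True)
sp=np.array([0,0,-np.radians(180)])
for L in (34,37,40,43):
    print(L);p=(.50,.18,.25)
    q=follow(q0,[(p,E(180,25,180),8),(p,E(180,L,180),4),(p,sp,20),((.52,.179,.127),E(180,-31.5,0),8),((.567,.179,.05),E(180,-31.5,0),6)])
E
```

```text
34
[0.5  0.18 0.25] rows 8 turn/row [-0.07, 0.0615, -0.0139] q [-35, 31, 9, 118, 38, 12, 25] err 8.7 speed 0.96
[0.5  0.18 0.25] rows 4 turn/row [0.0, -0.05, -0.0] q [-56, 36, 40, 127, 43, 0, 18] err 52.2 speed 0.65
[0.5  0.18 0.25] rows 20 turn/row [0.0, 0.0, -0.2] q [-49, 33, 26, 127, 163, 8, 77] err 172.8 speed 1.86
[0.52  0.179 0.127] rows 8 turn/row [-0.0, -0.0069, -0.0] q [-38, 48, 13, 128, 166, 24, 73] err 0.0 speed 0.21
[0.567 0.179 0.05 ] rows 6 turn/row [-0.0, -0.0, 0.0] q [-34, 59, 11, 121, 167, 27, 73] err 0.0 speed 0.19
37
[0.5  0.18 0.25] rows 8 turn/row [-0.07, 0.0615, -0.0139] q [-35, 31, 9, 118, 38, 12, 25] err 8.7 speed 0.96
[0.5  0.18 0.25] rows 4 turn/row [0.0, -0.0667, -0.0] q [-62, 38, 50, 130, 44, 0, 15] err 87.5 speed 0.92
[0.5  0.18 0.25] rows 20 turn/row [0.0, 0.0, -0.2] q [-51, 35, 29, 130, 172, 13, 67] err 196.7 speed 1.86
[0.52  0.179 0.127] rows 8 turn/row [-0.0, -0.0153, -0.0] q [-41, 49, 18, 129, 174, 24, 64] err 0.0 speed 0.19
[0.567 0.179 0.05 ] rows 6 turn/row [0.0, -0.0, -0.0] q [-36, 59, 16, 121, 175, 27, 63] err 0.0 speed 0.19
40
[0.5  0.18 0.25]
[... 361 characters left out ...]
0] q [-44, 50, 24, 129, 185, 24, 53] err 0.0 speed 0.19
[0.567 0.179 0.05 ] rows 6 turn/row [0.0, 0.0, -0.0] q [-39, 61, 22, 121, 185, 27, 52] err 0.0 speed 0.19
43
[0.5  0.18 0.25] rows 8 turn/row [-0.07, 0.0615, -0.0139] q [-35, 31, 9, 118, 38, 12, 25] err 8.7 speed 0.96
[0.5  0.18 0.25] rows 4 turn/row [0.0, -0.1, -0.0] q [-72, 44, 65, 135, 43, 0, 13] err 145.4 speed 1.31
[0.5  0.18 0.25] rows 20 turn/row [0.0, 0.0, -0.2] q [-62, 37, 43, 135, 5, 0, -129] err 181.9 speed 2.53
[0.52  0.179 0.127] rows 8 turn/row [-0.0, -0.0319, -0.0] q [-45, 48, 25, 129, 6, 0, -128] err 115.9 speed 0.25
[0.567 0.179 0.05 ] rows 6 turn/row [0.0, 0.0, 0.0] q [-41, 57, 23, 122, 6, 0, -129] err 128.9 speed 0.17
```

```bash
python3 - <<'E'
from fk import *
q0=robot.observe()["qpos"];E=lambda *a:Ro.from_euler("xyz",a,degrees=True)
sp=np.array([0,0,-np.radians(180)])
for L in (26,28,30):
    print(L);p=(.50,.18,.25)
    q=follow(q0,[(p,E(180,L,180),10),(p,sp,20),((.52,.179,.127),E(180,-31.5,0),8),((.567,.179,.05),E(180,-31.5,0),6)])
plan((.5,.18,.25),[180,28,180],step=.1)
E
```

```text
26
[0.5  0.18 0.25] rows 10 turn/row [-0.056, 0.047, -0.0106] q [-37, 31, 11, 119, 42, 10, 21] err 11.7 speed 0.8
[0.5  0.18 0.25] rows 20 turn/row [0.0, 0.0, -0.2] q [-6, 34, -41, 118, 76, 38, 162] err 5.8 speed 0.57
[0.52  0.179 0.127] rows 8 turn/row [-0.0, 0.0153, -0.0] q [-9, 51, -40, 127, 115, 50, 129] err 0.0 speed 0.4
[0.567 0.179 0.05 ] rows 6 turn/row [-0.0, -0.0, 0.0] q [-7, 62, -38, 120, 123, 52, 130] err 0.0 speed 0.2
28
[0.5  0.18 0.25] rows 10 turn/row [-0.0561, 0.0426, -0.0096] q [-41, 31, 17, 121, 47, 6, 15] err 19.3 speed 0.79
[0.5  0.18 0.25] rows 20 turn/row [0.0, 0.0, -0.2] q [-16, 31, -25, 120, 79, 29, 162] err 1.8 speed 0.58
[0.52  0.179 0.127] rows 8 turn/row [-0.0, 0.0097, -0.0] q [-14, 49, -31, 128, 119, 44, 124] err 0.0 speed 0.48
[0.567 0.179 0.05 ] rows 6 turn/row [-0.0, -0.0, 0.0] q [-11, 60, -29, 120, 126, 46, 124] err 0.0 speed 0.2
30
[0.5  0.18 0.25] rows 10 turn/row [-0.0563, 0.0382, -0.0086] q [-47, 33, 26, 123, 49, 0, 13] err 29.6 speed 0.66
[0.5  0.18 0.25] rows 20 turn/row [0.0, 0.0, -0.2] q [-47, 33, 26, 123, 139, 0, 102] err 4.1 speed 0.31
[0.52  0.179 0.127] rows 8 turn/row [-0.0, 0.0042, -0.0] q [-31, 47, 1, 128, 146, 27, 94] err 0.0 speed 0.38
[0.567 0.179 0.05 ] rows 6 turn/row [-0.0, 0.0, 0.0] q [-27, 58, -2, 121, 149, 31, 94] err 0.0 speed 0.19
turn 4 x [-0.1404, 0.1065, -0.0241] | shift 3 x [-0.0116, -0.0071, -0.0745]
```

All variants reach the grasp. Going.

move_arm([
  [[0, 0, 0], [-0.012, -0.007, -0.1], 62],
  [[0, 0, 0], [-0.012, -0.007, -0.1], 62],
  [[-0.0702, 0.0533, -0.012], [0, 0, 0], 62],
  [[-0.0702, 0.0533, -0.012], [0, 0, 0], 62],
  [[-0.0702, 0.0533, -0.012], [0, 0, 0], 62],
  [[-0.0702, 0.0533, -0.012], [0, 0, 0], 62],
  [[-0.0702, 0.0533, -0.012], [0, 0, 0], 62],
  [[-0.0702, 0.0533, -0.012], [0, 0, 0], 62],
  [[-0.0702, 0.0533, -0.012], [0, 0, 0], 62],
  [[-0.0702, 0.0533, -0.012], [0, 0, 0], 62],
])

```text
time: 16.08
tcp_pos: [0.495, 0.1958, 0.2446]
tool_rot: [179.4, 28.1, 179.8]
force: [-0.0, -0.0, -0.3]
width: 0.0621
finger_force: 0.0
```

```bash
python3 - <<'E'
from fk import *
show();q0=robot.observe()["qpos"];E=lambda *a:Ro.from_euler("xyz",a,degrees=True);p=fk(q0)[0];sp=np.array([0,0,-np.pi])
q=follow(q0,[(p,sp,20),((.52,.179,.127),E(180,-31.5,0),8),((.567,.179,.05),E(180,-31.5,0),6)])
E
```

```text
[0.495  0.1958 0.2446] [179.4  28.1 179.8] [-44.7  32.3  19.4 121.4  47.5   4.3  12.8] f [ 0.48  0.08 -0.87] z [ 0.47  0.01 -0.88] t 16.075
[0.495 0.196 0.245] rows 20 turn/row [0.0, 0.0, -0.2] q [-22, 31, -19, 121, 80, 25, 160] err 0.0 speed 0.59
[0.52  0.179 0.127] rows 8 turn/row [-0.0013, 0.0093, -0.0005] q [-16, 49, -27, 128, 121, 41, 122] err 0.0 speed 0.51
[0.567 0.179 0.05 ] rows 6 turn/row [0.0, -0.0, -0.0] q [-13, 59, -26, 120, 128, 44, 121] err 0.0 speed 0.2
```

move_arm([
  [[0, 0, -0.2], [0, 0, 0], 62],
  [[0, 0, -0.2], [0, 0, 0], 62],
  [[0, 0, -0.2], [0, 0, 0], 62],
  [[0, 0, -0.2], [0, 0, 0], 62],
  [[0, 0, -0.2], [0, 0, 0], 62],
  [[0, 0, -0.2], [0, 0, 0], 62],
  [[0, 0, -0.2], [0, 0, 0], 62],
  [[0, 0, -0.2], [0, 0, 0], 62],
  [[0, 0, -0.2], [0, 0, 0], 62],
  [[0, 0, -0.2], [0, 0, 0], 62],
])

```text
time: 17.32
tcp_pos: [0.495, 0.1955, 0.2446]
tool_rot: [-151.8, 0.2, -89.8]
force: [-0.6, 0.1, 0.2]
width: 0.0621
finger_force: 0.0
```

move_arm([
  [[0, 0, -0.2], [0, 0, 0], 62],
  [[0, 0, -0.2], [0, 0, 0], 62],
  [[0, 0, -0.2], [0, 0, 0], 62],
  [[0, 0, -0.2], [0, 0, 0], 62],
  [[0, 0, -0.2], [0, 0, 0], 62],
  [[0, 0, -0.2], [0, 0, 0], 62],
  [[0, 0, -0.2], [0, 0, 0], 62],
  [[0, 0, -0.2], [0, 0, 0], 62],
  [[0, 0, -0.2], [0, 0, 0], 62],
  [[0, 0, -0.2], [0, 0, 0], 62],
])

```text
time: 18.58
tcp_pos: [0.495, 0.1955, 0.2448]
tool_rot: [-179.8, -28.3, 0.1]
force: [-0.1, -0.6, -0.4]
width: 0.0622
finger_force: 0.0
```

```bash
python3 - <<'E'
from fk import *
show();q0=robot.observe()["qpos"];E=lambda *a:Ro.from_euler("xyz",a,degrees=True)
q=follow(q0,[((.5209,.179,.1268),E(180,-31.51,0),8),((.567,.179,.05),E(180,-31.51,0),6)])
plan((.5209,.179,.1268),[180,-31.51,0],step=.15)
E
```

```text
[0.495  0.1955 0.2448] [-1.798e+02 -2.830e+01  1.000e-01] [-25.5  31.  -12.4 120.9  79.5  22.1 161.4] f [ 0.33  0.36 -0.87] z [ 0.47  0.   -0.88] t 18.575
[0.521 0.179 0.127] rows 8 turn/row [-0.0008, 0.009, 0.0002] q [-17, 48, -24, 128, 123, 40, 120] err 0.0 speed 0.6
[0.567 0.179 0.05 ] rows 6 turn/row [0.0, -0.0, 0.0] q [-14, 59, -24, 120, 130, 42, 119] err 0.0 speed 0.2
turn 1 x [-0.0062, 0.0723, 0.0017] | shift 6 x [-0.044, 0.0183, 0.1268]
```

move_arm([
  [[-0.006, 0.072, 0.002], [0, 0, 0], 62],
  [[0, 0, 0], [-0.044, 0.018, 0.127], 62],
  [[0, 0, 0], [-0.044, 0.018, 0.127], 62],
  [[0, 0, 0], [-0.044, 0.018, 0.127], 62],
  [[0, 0, 0], [-0.044, 0.018, 0.127], 62],
  [[0, 0, 0], [-0.044, 0.018, 0.127], 62],
  [[0, 0, 0], [-0.044, 0.018, 0.127], 62],
  [[0, 0, 0], [0, 0, 0], 62],
  [[0, 0, 0], [0, 0, 0], 62],
])

```text
time: 19.7
tcp_pos: [0.5198, 0.1786, 0.1252]
tool_rot: [-180.0, -31.3, -0.4]
force: [0.6, -0.0, 0.3]
width: 0.0621
finger_force: 0.0
```

```bash
python3 - <<'E'
from fk import *
show();plan((.567,.179,.05),[180,-31.51,0],step=.1)
E
```

```text
[0.5198 0.1786 0.1252] [-180.   -31.3   -0.4] [-19.   48.  -20.5 127.6 125.   37.4 117. ] f [-0.05  0.28 -0.96] z [ 0.52 -0.   -0.85] t 19.7
turn 1 x [0.0041, 0.0056, -0.0072] | shift 6 x [0.001, -0.0004, 0.0987]
```

Now in position; descending slowly, then a look before closing.

move_arm([
  [[0.004, 0.005, -0.007], [0, 0, 0], 62],
  [[0, 0, 0], [0.001, 0, 0.14], 62],
  [[0, 0, 0], [0.001, 0, 0.14], 62],
  [[0, 0, 0], [0.001, 0, 0.14], 62],
  [[0, 0, 0], [0.001, 0, 0.09], 62],
  [[0, 0, 0], [0, 0, 0.05], 62],
  [[0, 0, 0], [0, 0, 0.03], 62],
  [[0, 0, 0], [0, 0, 0], 62],
])

```text
time: 20.7
tcp_pos: [0.5656, 0.1783, 0.048]
tool_rot: [179.9, -31.3, 0.1]
force: [0.1, 0.2, 0.1]
width: 0.0619
finger_force: 0.0
```

```bash
python3 - <<'E'
from fk import *
show()
a=robot.camera("scene")[:,:,::-1];b=robot.camera("top")[:,:,::-1]
x=cv2.resize(a[220:320,310:430],None,fx=5,fy=5,interpolation=2)
cv2.imwrite("pics/s2.png",x)
E
```

```text
[0.5656 0.1783 0.048 ] [ 1.799e+02 -3.130e+01  1.000e-01] [-16.1  58.8 -20.5 120.4 131.7  40.3 116.5] f [-0.1   0.29 -0.95] z [ 0.52 -0.   -0.85] t 20.7
```

View pics/s2.png

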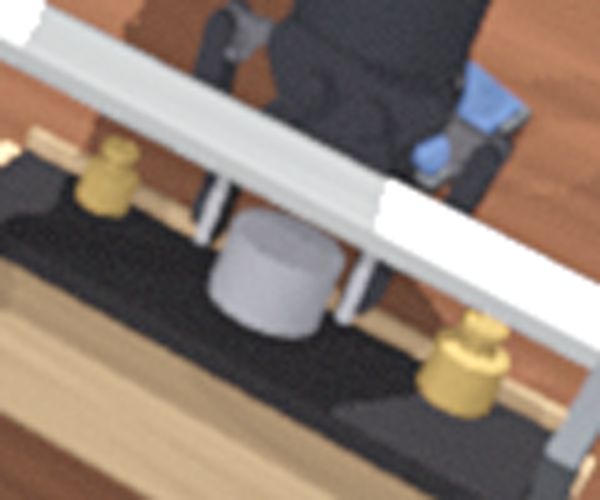

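```bash
python3 - <<'E'
from h import *
o=robot.observe();R=Ro.from_euler("xyz",o["tool_rot"],degrees=True);z=R.apply([0,0,1]);p=o["tcp_pos"]
for k in(.014,.008,.002,0,-.01): 
    for y in(-.033,.033): print(k,y,proj("scene",p+z*k+[0,y,0]).round(1))
print("foot,top",proj("scene",[[.5773,.179,.0331],[.560,.179,.0612]]).round(1))
E
```

```text
0.014 -0.033 [[350.7 269.5]]
0.014 0.033 [[377.2 284.1]]
0.008 -0.033 [[351.6 267.3]]
0.008 0.033 [[378.2 281.8]]
0.002 -0.033 [[352.5 265. ]]
0.002 0.033 [[379.2 279.5]]
0 -0.033 [[352.8 264.2]]
0 0.033 [[379.5 278.8]]
-0.01 -0.033 [[354.4 260.4]]
-0.01 0.033 [[381.2 274.9]]
foot,top [[362.9 279.1]
 [368.2 266.5]]
```

The fingers straddle the steel weight (tips at px 350,268 and 379,284), about 2.5 mm short along the face. Shift, then close.

move_arm([
  [[0, 0, 0], [0.018, 0, 0], 62],
  [[0, 0, 0], [0, 0, 0], 44],
  [[0, 0, 0], [0, 0, 0], 44],
  [[0, 0, 0], [0, 0, 0], 44],
  [[0, 0, 0], [0, 0, 0], 44],
], squeeze=60)

```text
time: 21.42
tcp_pos: [0.568, 0.1784, 0.0499]
tool_rot: [179.9, -31.4, 0.1]
force: [-5.3, -0.8, 12.0]
width: 0.0475
finger_force: 59.9
```

```bash
python3 - <<'E'
from fk import *
show();q0=robot.observe()["qpos"];E=lambda *a:Ro.from_euler("xyz",a,degrees=True)
Z=E(180,-31.51,0)
for yaw in(0,-20,20):
  print(yaw);q=follow(q0,[((.516,.179,.135),Z,6),((.48,.15,.26),Z,6),((.48,.10,.26),E(180,0,yaw),10),((.49,-.05,.26),E(180,0,yaw),6),((.4465,-.243,.22),E(180,0,yaw),8),((.4465,-.243,.118),E(180,0,yaw),6),((.4465,-.243,.23),E(180,0,yaw),6),((.48,.10,.26),E(180,0,yaw),12),((.50,.22,.25),E(180,-31.51,0),10),((.515,.267,.125),E(180,-31.51,0),8),((.56,.267,.05),E(180,-31.51,0),8)])
E
```

```text
[0.568  0.1784 0.0499] [ 1.799e+02 -3.140e+01  1.000e-01] [-16.1  58.6 -20.3 120.  131.4  39.7 116.9] f [-0.09  0.29 -0.95] z [ 0.52 -0.   -0.85] t 21.425
0
[0.516 0.179 0.135] rows 6 turn/row [0.0003, 0.0005, 0.0002] q [-19, 47, -20, 128, 125, 37, 117] err 0.0 speed 0.22
[0.48 0.15 0.26] rows 6 turn/row [-0.0, 0.0, -0.0] q [-27, 27, -4, 129, 102, 18, 141] err 0.0 speed 0.48
[0.48 0.1  0.26] rows 10 turn/row [-0.0, -0.07, -0.0] q [23, 62, -90, 102, 62, 94, 162] err 73.3 speed 1.89
[ 0.49 -0.05  0.26] rows 6 turn/row [-0.0, 0.0, -0.0] q [40, 64, -90, 105, 65, 98, 162] err 101.6 speed 0.32
[ 0.446 -0.243  0.22 ] rows 8 turn/row [-0.0, 0.0, -0.0] q [62, 69, -90, 109, 72, 99, 162] err 110.5 speed 0.31
[ 0.446 -0.243  0.118] rows 6 turn/row [-0.0, 0.0, -0.0] q [61, 78, -90, 110, 80, 94, 162] err 100.8 speed 0.17
[ 0.446 -0.243  0.23 ] rows 6 turn/row [-0.0, 0.0, -0.0] q [63, 68, -90, 108, 72, 100, 162] err 113.3 speed 0.18
[0.48 0.1  0.26] rows 12 turn/row [-0.0, 0.0, -0.0] q [23, 62, -90, 102, 62, 95, 162] err 113.8 speed 0.38
[0.5  0.22 0.25] rows 10 turn/row [-0.0, 0.07, 0.0] q [4, 55,
[... 1999 characters left out ...]
13, 75, 99, 162] err 129.4 speed 0.31
[ 0.446 -0.243  0.118] rows 6 turn/row [-0.0, -0.0, -0.0] q [61, 78, -90, 112, 82, 94, 162] err 111.5 speed 0.17
[ 0.446 -0.243  0.23 ] rows 6 turn/row [-0.0, -0.0, -0.0] q [63, 68, -90, 112, 74, 99, 162] err 126.2 speed 0.19
[0.48 0.1  0.26] rows 12 turn/row [-0.0, -0.0, -0.0] q [23, 64, -90, 106, 65, 99, 162] err 131.5 speed 0.37
[0.5  0.22 0.25] rows 10 turn/row [-0.0122, 0.0693, 0.0433] q [4, 55, -87, 119, 89, 84, 154] err 94.1 speed 0.4
[0.515 0.267 0.125] rows 8 turn/row [-0.0, 0.0, -0.0] q [-5, 69, -77, 119, 104, 86, 145] err 0.0 speed 0.19
[0.56  0.267 0.05 ] rows 8 turn/row [-0.0, -0.0, -0.0] q [-4, 77, -72, 113, 113, 84, 149] err 0.0 speed 0.12
```

```bash
python3 - <<'E'
from fk import *
q0=robot.observe()["qpos"];E=lambda *a:Ro.from_euler("xyz",a,degrees=True)
Z=E(180,-31.51,0);p=(.48,.16,.26)
for th in(90,135,180):
  yaw=-th;print(th);sp=np.array([0,0,np.radians(th)]);n=th//9
  q=follow(q0,[((.516,.179,.135),Z,6),(p,Z,6),(p,sp,n),(p,E(180,0,yaw),8),((.49,-.05,.26),E(180,0,yaw),8),((.4465,-.243,.22),E(180,0,yaw),8),((.4465,-.243,.118),E(180,0,yaw),6),((.4465,-.243,.23),E(180,0,yaw),6),((.49,.05,.26),E(180,0,yaw),12),((.49,.19,.25),E(180,0,yaw),6),((.49,.19,.25),Z*Ro.from_rotvec(sp),8),((.49,.19,.25),-sp,n),((.515,.267,.125),Z,8),((.56,.267,.05),Z,8)])
E
```

```text
90
[0.516 0.179 0.135] rows 6 turn/row [0.0003, 0.0005, 0.0002] q [-19, 47, -20, 128, 125, 37, 117] err 0.0 speed 0.22
[0.48 0.16 0.26] rows 6 turn/row [-0.0, 0.0, -0.0] q [-29, 27, -3, 128, 99, 18, 143] err 0.0 speed 0.51
[0.48 0.16 0.26] rows 10 turn/row [0.0, 0.0, 0.2] q [-17, 28, -23, 128, 94, 28, 58] err 0.0 speed 0.58
[0.48 0.16 0.26] rows 8 turn/row [-0.0875, -0.0, -0.0] q [5, 40, -50, 97, 35, 60, 122] err 0.0 speed 1.14
[ 0.49 -0.05  0.26] rows 8 turn/row [-0.0, -0.0, -0.0] q [30, 40, -53, 100, 36, 60, 144] err 0.0 speed 0.35
[ 0.446 -0.243  0.22 ] rows 8 turn/row [-0.0, -0.0, 0.0] q [53, 45, -54, 100, 42, 58, 162] err 0.6 speed 0.31
[ 0.446 -0.243  0.118] rows 6 turn/row [-0.0, -0.0, -0.0] q [49, 53, -47, 106, 54, 46, 153] err 0.0 speed 0.15
[ 0.446 -0.243  0.23 ] rows 6 turn/row [-0.0, 0.0, 0.0] q [54, 45, -56, 99, 42, 60, 162] err 0.5 speed 0.2
[0.49 0.05 0.26] rows 12 turn/row [-0.0, -0.0, -0.0] q [19, 40, -55, 100, 37, 60, 132] err 0.0 speed 0.33
[0.49 0.19 0.25] rows 6 turn/row [-0.0, 0.0, 0.0] q [2, 43, -52, 94, 38, 62, 119] err 0.0 speed 0.32
[0.49 0.19 0.25] rows 8 t
[... 2716 characters left out ...]
0.0, -0.0] q [55, 46, -59, 99, 44, 62, 71] err 0.0 speed 0.17
[0.49 0.05 0.26] rows 12 turn/row [-0.0, -0.0, -0.0] q [21, 41, -57, 100, 39, 62, 40] err 0.0 speed 0.33
[0.49 0.19 0.25] rows 6 turn/row [-0.0, -0.0, -0.0] q [3, 44, -54, 94, 39, 63, 27] err 0.0 speed 0.32
[0.49 0.19 0.25] rows 8 turn/row [0.0, -0.0875, 0.0] q [-16, 32, -29, 124, 91, 34, -31] err 0.0 speed 0.87
[0.49 0.19 0.25] rows 20 turn/row [-0.0, -0.0, -0.2] q [-30, 30, -6, 125, 94, 21, 146] err 0.0 speed 0.59
[0.515 0.267 0.125] rows 8 turn/row [0.0, -0.0, -0.0] q [-32, 49, -15, 120, 112, 34, 122] err 0.0 speed 0.37
[0.56  0.267 0.05 ] rows 8 turn/row [-0.0, -0.0, -0.0] q [-28, 59, -16, 113, 120, 36, 119] err 0.0 speed 0.14
```

move_arm([
  [[0, 0, 0], [0, 0, -0.03], 44],
  [[0, 0, 0], [0, 0, -0.08], 44],
  [[0, 0, 0], [0, 0, -0.14], 44],
  [[0, 0, 0], [0, 0, -0.14], 44],
  [[0, 0, 0], [0, 0, -0.14], 44],
  [[0, 0, 0], [0, 0, -0.13], 44],
  [[0, 0, 0], [0.039, 0.02, -0.14], 44],
  [[0, 0, 0], [0.039, 0.02, -0.14], 44],
  [[0, 0, 0], [0.039, 0.02, -0.14], 44],
])

```text
time: 22.55
tcp_pos: [0.4978, 0.1694, 0.1978]
tool_rot: [179.9, -31.3, 0.0]
force: [-0.5, -0.5, -4.5]
width: 0.0474
finger_force: 62.6
```

move_arm([
  [[0, 0, 0], [0.039, 0.02, -0.14], 44],
  [[0, 0, 0], [0.039, 0.02, -0.14], 44],
  [[0, 0, 0], [0.039, 0.02, -0.14], 44],
  [[0, 0, 0], [0, 0, 0], 44],
])

```text
time: 23.05
tcp_pos: [0.4804, 0.161, 0.261]
tool_rot: [179.9, -31.4, 0.0]
force: [0.3, 0.9, -4.6]
width: 0.0471
finger_force: 63.0
```

```bash
python3 - <<'E'
from fk import *
show();q0=robot.observe()["qpos"];E=lambda *a:Ro.from_euler("xyz",a,degrees=True);p=fk(q0)[0];sp=np.array([0,0,np.radians(135)])
q=follow(q0,[(p,sp,15),(p,E(180,0,-135),8),((.49,-.05,.26),E(180,0,-135),8)])
a=robot.camera("scene")[:,:,::-1];cv2.imwrite("pics/s3.png",a)
E
```

```text
[0.4804 0.161  0.261 ] [179.9 -31.4   0. ] [-28.7  27.4  -4.  127.5  97.4  18.  144.8] f [ 0.34  0.25 -0.9 ] z [ 0.52 -0.   -0.85] t 23.05
[0.481 0.161 0.261] rows 15 turn/row [0.0, 0.0, 0.2] q [-14, 29, -28, 127, 92, 31, 15] err 0.0 speed 0.59
[0.481 0.161 0.261] rows 8 turn/row [-0.0618, 0.0617, 0.0001] q [6, 41, -53, 97, 36, 61, 76] err 0.0 speed 1.02
[ 0.49 -0.05  0.26] rows 8 turn/row [0.0, -0.0, -0.0] q [31, 41, -56, 100, 38, 61, 98] err 0.0 speed 0.35
```

The weight is held (-4.6 N). Spinning back.

move_arm([
  [[0, 0, 0.2], [0, 0, 0], 44],
  [[0, 0, 0.2], [0, 0, 0], 44],
  [[0, 0, 0.2], [0, 0, 0], 44],
  [[0, 0, 0.2], [0, 0, 0], 44],
  [[0, 0, 0.2], [0, 0, 0], 44],
  [[0, 0, 0.2], [0, 0, 0], 44],
  [[0, 0, 0.2], [0, 0, 0], 44],
  [[0, 0, 0.2], [0, 0, 0], 44],
  [[0, 0, 0.2], [0, 0, 0], 44],
  [[0, 0, 0.2], [0, 0, 0], 44],
])

```text
time: 24.35
tcp_pos: [0.4807, 0.1605, 0.2587]
tool_rot: [-148.7, 0.0, -90.3]
force: [-0.2, -0.1, -5.3]
width: 0.0473
finger_force: 62.7
```

move_arm([
  [[0, 0, 0.2], [0, 0, 0], 44],
  [[0, 0, 0.2], [0, 0, 0], 44],
  [[0, 0, 0.2], [0, 0, 0], 44],
  [[0, 0, 0.2], [0, 0, 0], 44],
  [[0, 0, 0.2], [0, 0, 0], 44],
  [[0, 0, 0], [0, 0, 0], 44],
])

```text
time: 25.1
tcp_pos: [0.4808, 0.1605, 0.2589]
tool_rot: [-156.7, 21.4, -130.5]
force: [0.7, -0.3, -4.2]
width: 0.0472
finger_force: 62.7
```

```bash
python3 - <<'E'
from fk import *
show();q0=robot.observe()["qpos"];E=lambda *a:Ro.from_euler("xyz",a,degrees=True);p=fk(q0)[0]
q=follow(q0,[(p,E(180,0,-135),10),((.49,-.05,.26),E(180,0,-135),8)])
o=robot.observe();s=plan(o["tcp_pos"],[180,0,-135]);s=plan((.49,-.05,.255),start=s);s=plan((.4465,-.243,.22),start=s)
E
```

```text
[0.4808 0.1605 0.2589] [-156.7   21.4 -130.5] [-17.7  28.4 -21.3 127.2  93.3  27.1  13.7] f [ 0.26  0.39 -0.88] z [ 0.52 -0.   -0.85] t 25.1
[0.481 0.16  0.259] rows 10 turn/row [-0.0493, 0.0489, 0.0001] q [4, 40, -49, 97, 34, 59, 79] err 0.0 speed 0.91
[ 0.49 -0.05  0.26] rows 8 turn/row [0.0, -0.0, -0.0] q [30, 39, -51, 100, 35, 59, 101] err 0.0 speed 0.35
turn 4 x [-0.1234, 0.1223, 0.0002] | shift 0 x [0.0, 0.0, 0.0]
turn 0 x [0.0, 0.0, 0.0] | shift 5 x [0.1898, -0.2071, 0.0052]
turn 0 x [0.0, 0.0, 0.0] | shift 5 x [0.223, -0.1409, 0.0467]
```

move_arm([
  [[-0.041, 0.0408, 0], [0, 0, 0], 44],
  [[-0.041, 0.0408, 0], [0, 0, 0], 44],
  [[-0.041, 0.0408, 0], [0, 0, 0], 44],
  [[-0.041, 0.0408, 0], [0, 0, 0], 44],
  [[-0.041, 0.0408, 0], [0, 0, 0], 44],
  [[-0.041, 0.0408, 0], [0, 0, 0], 44],
  [[-0.041, 0.0408, 0], [0, 0, 0], 44],
  [[-0.041, 0.0408, 0], [0, 0, 0], 44],
  [[-0.041, 0.0408, 0], [0, 0, 0], 44],
  [[-0.041, 0.0408, 0], [0, 0, 0], 44],
])

```text
time: 26.35
tcp_pos: [0.4808, 0.16, 0.2591]
tool_rot: [-176.2, 3.5, -134.7]
force: [0.3, 0.7, -6.2]
width: 0.0473
finger_force: 62.6
```

move_arm([
  [[-0.041, 0.0408, 0], [0, 0, 0], 44],
  [[-0.041, 0.0408, 0], [0, 0, 0], 44],
  [[0, 0, 0], [0.19, -0.207, 0.005], 44],
  [[0, 0, 0], [0.19, -0.207, 0.005], 44],
  [[0, 0, 0], [0.19, -0.207, 0.005], 44],
  [[0, 0, 0], [0.19, -0.207, 0.005], 44],
  [[0, 0, 0], [0.19, -0.207, 0.005], 44],
  [[0, 0, 0], [0, 0, 0], 44],
])

```text
time: 27.35
tcp_pos: [0.4895, -0.0535, 0.2552]
tool_rot: [-179.9, -0.1, -135.1]
force: [0.8, 1.1, -4.3]
width: 0.0472
finger_force: 63.2
```

```bash
python3 - <<'E'
from fk import *
show();s=plan((.4465,-.243,.20),[180,0,-135])
E
```

```text
[ 0.4895 -0.0535  0.2552] [-1.799e+02 -1.000e-01 -1.351e+02] [ 26.6  37.6 -43.9 100.3  31.3  55.1 105. ] f [ 0.71  0.41 -0.57] z [-0. -0. -1.] t 27.35
turn 1 x [-0.0024, -0.0028, -0.0015] | shift 5 x [0.2192, -0.1382, 0.0736]
```

move_arm([
  [[0, 0, 0], [0.219, -0.138, 0.0736], 44],
  [[0, 0, 0], [0.219, -0.138, 0.0736], 44],
  [[0, 0, 0], [0.219, -0.138, 0.0736], 44],
  [[0, 0, 0], [0.219, -0.138, 0.0736], 44],
  [[0, 0, 0], [0.219, -0.138, 0.0736], 44],
  [[0, 0, 0], [0, 0, 0.13], 44],
  [[0, 0, 0], [0, 0, 0.13], 44],
  [[0, 0, 0], [0, 0, 0.13], 44],
  [[0, 0, 0], [0, 0, 0], 44],
  [[0, 0, 0], [0, 0, 0], 44],
])

```text
time: 28.6
tcp_pos: [0.4475, -0.2391, 0.143]
tool_rot: [-179.9, 0.0, -134.9]
force: [-0.2, -0.0, -4.8]
width: 0.0473
finger_force: 63.1
```

```bash
python3 - <<'E'
from fk import *
show();s=plan((.4465,-.243,.122),[180,0,-135])
a=robot.camera("scene")[:,:,::-1].copy();cv2.imwrite("pics/s4.png",cv2.resize(a[90:190,180:300],None,fx=5,fy=5,interpolation=2))
E
```

```text
[ 0.4475 -0.2391  0.143 ] [-179.9    0.  -134.9] [ 44.9  47.9 -38.3 105.5  43.2  42.2 117.2] f [ 0.64  0.21 -0.74] z [ 0. -0. -1.] t 28.6
turn 1 x [-0.0026, 0.001, 0.0022] | shift 1 x [0.023, -0.014, 0.1399]
```

View pics/s4.png

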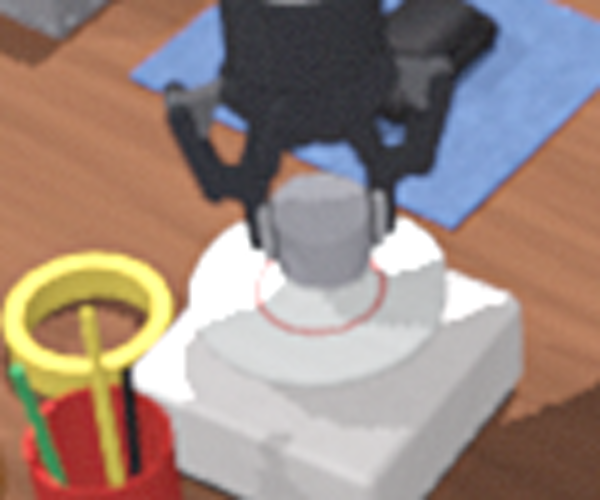

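The weight hangs upright over the red ring (ring centre about px 244,148). Lowering gently, watching the force.

move_arm([
  [[0, 0, 0], [0.023, -0.014, 0.04], 44],
  [[0, 0, 0], [0, 0, 0.04], 44],
  [[0, 0, 0], [0, 0, 0.03], 44],
  [[0, 0, 0], [0, 0, 0.02], 44],
  [[0, 0, 0], [0, 0, 0.01], 44],
  [[0, 0, 0], [0, 0, 0], 44],
  [[0, 0, 0], [0, 0, 0], 44],
])

```text
time: 29.52
tcp_pos: [0.4463, -0.2433, 0.1216]
tool_rot: [-179.9, 0.0, -135.0]
force: [-0.9, 0.1, -5.0]
width: 0.0476
finger_force: 63.2
```

move_arm([
  [[0, 0, 0], [0, 0, 0.01], 44],
  [[0, 0, 0], [0, 0, 0.01], 44],
  [[0, 0, 0], [0, 0, 0.01], 44],
  [[0, 0, 0], [0, 0, 0], 44],
])

```text
time: 30.02
tcp_pos: [0.4463, -0.2433, 0.1169]
tool_rot: [-179.9, 0.0, -135.0]
force: [1.1, -0.8, -3.2]
width: 0.0472
finger_force: 63.3
```

move_arm([
  [[0, 0, 0], [0, 0, 0.01], 44],
  [[0, 0, 0], [0, 0, 0.01], 44],
  [[0, 0, 0], [0, 0, 0.01], 44],
  [[0, 0, 0], [0, 0, 0], 44],
  [[0, 0, 0], [0, 0, 0], 44],
])

```text
time: 30.65
tcp_pos: [0.4463, -0.2433, 0.1125]
tool_rot: [-179.9, 0.0, -135.0]
force: [0.4, -1.9, 0.3]
width: 0.0471
finger_force: 63.8
```

```bash
python3 - <<'E'
from fk import *
F=[]
for i in range(10): robot.camera("top");F.append(robot.observe()["force"])
print(np.mean(F,0).round(2),np.std(F,0).round(2));show()
E
```

```text
[ 1.35 -1.39  0.  ] [0.43 0.45 0.43]
[ 0.4463 -0.2433  0.1125] [-179.9    0.  -135. ] [ 44.   50.5 -35.7 106.7  46.5  38.4 114.9] f [ 0.59  0.21 -0.78] z [ 0. -0. -1.] t 31.15
```

The pan carries the whole weight (net force 0), so release and rise.

move_arm([
  [[0, 0, 0], [0, 0, 0], 49],
  [[0, 0, 0], [0, 0, 0], 54],
  [[0, 0, 0], [0, 0, 0], 60],
  [[0, 0, 0], [0, 0, 0], 62],
  [[0, 0, 0], [0, 0, -0.1], 62],
  [[0, 0, 0], [0, 0, -0.2], 62],
  [[0, 0, 0], [0, 0, -0.3], 62],
  [[0, 0, 0], [0, 0, -0.3], 62],
  [[0, 0, 0], [0, 0, -0.05], 62],
])

```text
time: 32.28
tcp_pos: [0.4466, -0.2431, 0.2583]
tool_rot: [-179.7, 0.1, -135.0]
force: [1.0, -0.6, 0.3]
width: 0.0622
finger_force: 0.0
```

```bash
python3 - <<'E'
from fk import *
show()
a=robot.camera("scene")[:,:,::-1].copy();cv2.imwrite("pics/s5.png",a)
h,s,v=[x.astype(int) for x in cv2.split(cv2.cvtColor(a,cv2.COLOR_BGR2HSV))]
for lo,hi in((60,200),(90,190)):
  for c,st,l in comps(a,(s<60)&(v>lo)&(v<hi),(228,115,262,165),80): print(lo,c,st)
# predicted outline of an upright steel weight at (.4463,-.2433), foot z .092
t=np.linspace(0,2*np.pi,60);P=np.vstack([np.c_[.4463+.025*np.cos(t),-.2433+.025*np.sin(t),np.full(60,z)] for z in(.092,.125)])
u=proj("scene",P);print("pred bbox",u.min(0).round(1),u.max(0).round(1),"centroid hull",)
m=np.zeros(a.shape[:2],np.uint8);cv2.fillConvexPoly(m,cv2.convexHull(u.astype(np.float32)).astype(int),1);print(np.mean(np.nonzero(m),1)[::-1].round(1),m.sum())
print(a[112:166:3,244].tolist())
E=lambda *x:Ro.from_euler("xyz",x,degrees=True);Z=E(180,-31.51,0);sp=np.array([0,0,np.radians(135)]);V=E(180,0,-135)
q=follow(robot.observe()["qpos"],[((.49,-.03,.26),V,8),((.49,.19,.25),V,8),((.49,.19,.25),Z*Ro.from_rotvec(sp),10),((.49,.19,.25),-sp,15),((.515,.267,.125),Z,10),((.56,.267,.05),Z,8)])
plan((.49,-.03,.26),[180,0,-135])
E
```

```text
[ 0.4466 -0.2431  0.2583] [-1.797e+02  1.000e-01 -1.350e+02] [ 49.6  39.1 -46.   97.2  32.6  57.6 127.1] f [ 0.84  0.12 -0.53] z [ 0.01 -0.   -1.  ] t 32.275
60 [246.9, 147.6] [235, 137, 27, 20, 376]
90 [245.0, 146.8] [235, 137, 23, 19, 313]
pred bbox [233.3 132.6] [254.2 156. ] centroid hull
[243.5 143.7] 448
[[203, 152, 124], [215, 164, 132], [213, 161, 131], [225, 172, 139], [97, 103, 150], [91, 119, 173], [86, 115, 170], [234, 226, 230], [254, 245, 246], [181, 172, 171], [185, 177, 176], [186, 177, 176], [157, 149, 150], [156, 148, 148], [154, 146, 145], [220, 220, 217], [218, 219, 216], [217, 217, 216]]
[ 0.49 -0.03  0.26] rows 8 turn/row [-0.0007, 0.0003, -0.0] q [24, 37, -44, 100, 31, 56, 103] err 0.0 speed 0.36
[0.49 0.19 0.25] rows 8 turn/row [-0.0, -0.0, -0.0] q [-3, 40, -41, 94, 30, 57, 81] err 0.0 speed 0.36
[0.49 0.19 0.25] rows 10 turn/row [0.0495, -0.0495, 0.0] q [-36, 30, 3, 125, 97, 16, 8] err 0.0 speed 1.4
[0.49 0.19 0.25] rows 15 turn/row [-0.0, -0.0, -0.2] q [-50, 33, 27, 125, 153, 3, 86] err 0.0 speed 0.52
[0.515 0.267 0.125] rows 10 turn/row [0.0, -0.0, -0.0] q [-50, 50, 16, 120, 149, 15, 80] err 0.0 speed 0.18
[0.56  0.267 0.05 ] rows 8 turn/row [0.0, -0.0, 0.0] q [-44, 59, 12, 114, 152, 19, 79] err 0.0 speed 0.12
turn 1 x [-0.0055, 0.002, -0.0] | shift 5 x [-0.2422, 0.1598, -0.0033]
```

move_arm([
  [[0, 0, 0], [-0.242, 0.16, -0.003], 50],
  [[0, 0, 0], [-0.242, 0.16, -0.003], 50],
  [[0, 0, 0], [-0.242, 0.16, -0.003], 50],
  [[0, 0, 0], [-0.242, 0.16, -0.003], 50],
  [[0, 0, 0], [-0.242, 0.16, -0.003], 50],
  [[0, 0, 0], [-0.207, 0.207, 0.013], 50],
  [[0, 0, 0], [-0.207, 0.207, 0.013], 50],
  [[0, 0, 0], [-0.207, 0.207, 0.013], 50],
  [[0, 0, 0], [-0.207, 0.207, 0.013], 50],
  [[0, 0, 0], [-0.207, 0.207, 0.013], 50],
])

```text
time: 33.58
tcp_pos: [0.489, 0.1909, 0.2467]
tool_rot: [-179.9, -0.0, -135.0]
force: [0.8, -0.7, 0.3]
width: 0.0504
finger_force: 0.0
```

```bash
python3 - <<'E'
from fk import *
show()
for n,bx,pz in(("scene",(225,115,265,165),0),("top",(355,235,400,280),0)):
    a=robot.camera(n)[:,:,::-1].copy();cv2.imwrite(f"pics/t_{n}.png",a)
    h,s,v=[x.astype(int) for x in cv2.split(cv2.cvtColor(a,cv2.COLOR_BGR2HSV))]
    b=cv2.imread("pics/s4.png")
    for hi in(195,215): 
        for c,st,l in comps(a,(s<60)&(v<hi)&(v>60),bx,60): print(n,hi,c,st,plane(n,c,.108).round(4))
E=lambda *x:Ro.from_euler("xyz",x,degrees=True);Z=E(180,-31.51,0);sp=np.array([0,0,np.radians(135)])
q0=robot.observe()["qpos"];p=fk(q0)[0]
for L in(20,25,31.5):
  Y=E(180,-L,0)
  q=follow(q0,[(p,Y*Ro.from_rotvec(sp),16),(p,-sp,15),((.512,.267,.123),Z,10),((.559,.267,.046),Z,8)])
E
```

```text
[0.489  0.1909 0.2467] [-179.9   -0.  -135. ] [ -3.3  40.3 -40.9  94.7  30.5  56.7  80.3] f [ 0.48  0.68 -0.55] z [ 0. -0. -1.] t 33.575
scene 195 [244.1, 149.9] [235, 143, 19, 13, 168] [ 0.4616 -0.2309  0.108 ]
scene 215 [243.3, 151.2] [232, 142, 22, 18, 222] [ 0.4664 -0.2297  0.108 ]
top 215 [369.1, 253.0] [366, 245, 10, 19, 62] [ 0.4517 -0.2231  0.108 ]
[0.488 0.194 0.247] rows 16 turn/row [0.0198, -0.0195, 0.0004] q [-15, 32, -26, 114, 54, 31, 53] err 0.0 speed 0.19
[0.488 0.194 0.247] rows 15 turn/row [-0.0, -0.0, -0.2] q [6, 45, -70, 113, 73, 61, 162] err 8.9 speed 0.58
[0.512 0.267 0.123] rows 10 turn/row [-0.0, 0.0256, 0.0] q [-10, 61, -62, 120, 104, 71, 139] err 4.6 speed 0.27
[0.559 0.267 0.046] rows 8 turn/row [-0.0, 0.0, -0.0] q [-9, 70, -58, 113, 113, 70, 142] err 0.0 speed 0.13
[0.488 0.194 0.247] rows 16 turn/row [0.0247, -0.0244, 0.0004] q [-22, 31, -17, 119, 67, 25, 39] err 0.0 speed 0.34
[0.488 0.194 0.247] rows 15 turn/row [-0.0, -0.0, -0.2] q [-4, 36, -48, 118, 76, 44, 162] err 3.5 speed 0.58
[0.512 0.267 0.123] rows 10 turn/row [0.0, 0.0145, 0.0] q [-18, 54, -43, 120, 105, 55, 133] err 0.0 speed 0.28
[0.559 0.267 0.046] rows 8 turn/row [0.0, 0.0, -0.0] q [-16, 64, -40, 113, 114, 54, 133] err 0.0 speed 0.14
[0.488 0.194 0.247] rows 16 turn/row [0.0311, -0.0308, 0.0004] q [-31, 30, -7, 125, 95, 21, 9] err 0.0 speed 0.68
[0.488 0.194 0.247] rows 15 turn/row [-0.0, -0.0, -0.2] q [-50, 33, 25, 125, 137, 4, 102] err 0.0 speed 0.56
[0.512 0.267 0.123] rows 10 turn/row [0.0, 0.0, 0.0] q [-46, 49, 10, 121, 136, 19, 94] err 0.0 speed 0.19
[0.559 0.267 0.046] rows 8 turn/row [0.0, -0.0, 0.0] q [-40, 59, 5, 114, 140, 23, 92] err 0.0 speed 0.13
```

move_arm([
  [[0.0415, -0.0411, 0], [0, 0, 0], 50],
  [[0.0415, -0.0411, 0], [0, 0, 0], 50],
  [[0.0415, -0.0411, 0], [0, 0, 0], 50],
  [[0.0415, -0.0411, 0], [0, 0, 0], 50],
  [[0.0415, -0.0411, 0], [0, 0, 0], 50],
  [[0.0415, -0.0411, 0], [0, 0, 0], 50],
  [[0.0415, -0.0411, 0], [0, 0, 0], 50],
  [[0.0415, -0.0411, 0], [0, 0, 0], 50],
  [[0.0415, -0.0411, 0], [0, 0, 0], 50],
  [[0.0415, -0.0411, 0], [0, 0, 0], 50],
])

```text
time: 34.92
tcp_pos: [0.4891, 0.189, 0.2469]
tool_rot: [-160.5, 18.2, -131.9]
force: [0.6, 0.7, 0.1]
width: 0.0497
finger_force: 0.0
```

move_arm([
  [[0.041, -0.041, 0], [0, 0, 0], 50],
  [[0.041, -0.041, 0], [0, 0, 0], 50],
  [[0, 0, -0.2], [0, 0, 0], 50],
  [[0, 0, -0.2], [0, 0, 0], 50],
  [[0, 0, -0.2], [0, 0, 0], 50],
  [[0, 0, -0.2], [0, 0, 0], 50],
  [[0, 0, -0.2], [0, 0, 0], 50],
  [[0, 0, -0.2], [0, 0, 0], 50],
  [[0, 0, -0.2], [0, 0, 0], 50],
  [[0, 0, -0.2], [0, 0, 0], 50],
])

```text
time: 36.17
tcp_pos: [0.4892, 0.1891, 0.2469]
tool_rot: [-151.5, -14.1, -66.3]
force: [1.3, -0.2, -0.0]
width: 0.0498
finger_force: 0.0
```

```bash
python3 - <<'E'
from fk import *
show();E=lambda *x:Ro.from_euler("xyz",x,degrees=True);Z=E(180,-31.51,0)
q0=robot.observe()["qpos"];p=fk(q0)[0]
q=follow(q0,[(p,Z,8),((.512,.267,.123),Z,10),((.559,.267,.046),Z,8)])
E
```

```text
[0.4892 0.1891 0.2469] [-151.5  -14.1  -66.3] [-35.7  30.5   2.2 125.2  98.5  16.2  78.3] f [ 0.35  0.21 -0.91] z [ 0.52 -0.   -0.85] t 36.175
[0.49  0.189 0.247] rows 8 turn/row [0.0005, -0.0004, -0.174] q [-46, 32, 19, 126, 119, 7, 120] err 0.0 speed 0.44
[0.512 0.267 0.123] rows 10 turn/row [0.0, 0.0, -0.0] q [-41, 48, 0, 121, 124, 24, 107] err 0.0 speed 0.3
[0.559 0.267 0.046] rows 8 turn/row [-0.0, -0.0, -0.0] q [-35, 58, -3, 114, 130, 28, 105] err 0.0 speed 0.14
```

move_arm([
  [[0, 0, -0.174], [0, 0, 0], 50],
  [[0, 0, -0.174], [0, 0, 0], 50],
  [[0, 0, -0.174], [0, 0, 0], 50],
  [[0, 0, -0.174], [0, 0, 0], 50],
  [[0, 0, -0.174], [0, 0, 0], 50],
  [[0, 0, -0.174], [0, 0, 0], 50],
  [[0, 0, -0.174], [0, 0, 0], 50],
  [[0, 0, -0.174], [0, 0, 0], 50],
  [[0, 0, 0], [0, 0, 0], 50],
])

```text
time: 37.3
tcp_pos: [0.4892, 0.1893, 0.2469]
tool_rot: [-180.0, -31.5, -0.4]
force: [0.4, -0.2, -0.5]
width: 0.0501
finger_force: 0.0
```

move_arm([
  [[0, 0, 0], [-0.038, -0.065, 0.098], 50],
  [[0, 0, 0], [-0.038, -0.065, 0.098], 50],
  [[0, 0, 0], [-0.038, -0.065, 0.098], 50],
  [[0, 0, 0], [-0.038, -0.065, 0.098], 50],
  [[0, 0, 0], [-0.038, -0.065, 0.098], 50],
  [[0, 0, 0], [-0.038, -0.065, 0.098], 50],
  [[0, 0, 0], [-0.038, -0.065, 0.098], 50],
  [[0, 0, 0], [-0.038, -0.065, 0.098], 50],
  [[0, 0, 0], [0, 0, 0], 50],
])

```text
time: 38.42
tcp_pos: [0.5124, 0.2676, 0.1222]
tool_rot: [-180.0, -31.5, -0.4]
force: [0.3, 0.0, -0.0]
width: 0.0501
finger_force: 0.0
```

```bash
python3 - <<'E'
from fk import *
show();plan((.5587,.267,.0463),[180,-31.51,0],step=.1)
# brass position check: blob in scene vs model silhouette centroid
a=robot.camera("scene")[:,:,::-1].copy();h,s,v=[x.astype(int) for x in cv2.split(cv2.cvtColor(a,cv2.COLOR_BGR2HSV))]
for c,st,l in comps(a,(h>15)&(h<32)&(s>100)&(v>80),(385,270,425,320),40): print(c,st,"bottom row cols",np.nonzero(l[st[1]+st[3]-3])[0][[0,-1]])
c_,s_=np.cos(.55),np.sin(.55)
def pt(X,y,al,n): return [X-.05+al*c_-n*s_,y,.02+al*s_+n*c_]
t=np.linspace(0,6.28,40)
for X,y in((.606,.267),(.606,.270),(.609,.267)):
    P=np.array([np.array(pt(X,y,.016+.016*np.cos(k),n))+[0,.016*np.sin(k),0] for n in(0,.024) for k in t]);u=proj("scene",P);print(X,y,u.min(0).round(1),u.max(0).round(1))
E
```

```text
[0.5124 0.2676 0.1222] [-180.   -31.5   -0.4] [-39.5  48.4  -2.5 120.3 120.4  25.7 110.7] f [ 0.13  0.15 -0.98] z [ 0.52 -0.   -0.85] t 38.425
turn 1 x [0.004, -0.0001, -0.0077] | shift 6 x [-0.0002, 0.0007, 0.0988]
[402.6, 293.1] [393, 282, 19, 22, 286] bottom row cols [397 408]
0.606 0.267 [393.5 284.1] [412.  302.4]
0.606 0.27 [394.7 284.8] [413.3 303.1]
0.609 0.267 [392.8 285.1] [411.4 303.4]
```

move_arm([
  [[0.004, 0, -0.008], [0, 0, 0], 50],
  [[0, 0, 0], [0.002, 0.001, 0.14], 50],
  [[0, 0, 0], [0.002, 0.001, 0.14], 50],
  [[0, 0, 0], [0.002, 0.001, 0.14], 50],
  [[0, 0, 0], [0, 0.001, 0.09], 50],
  [[0, 0, 0], [0, 0, 0.05], 50],
  [[0, 0, 0], [0, 0, 0.033], 50],
  [[0, 0, 0], [0, 0, 0], 50],
])

```text
time: 39.48
tcp_pos: [0.5601, 0.267, 0.0481]
tool_rot: [180.0, -31.6, 0.1]
force: [-0.0, 0.2, -0.4]
width: 0.0499
finger_force: 0.0
```

```bash
python3 - <<'E'
from fk import *
show();plan((.5595,.267,.0463),[180,-31.51,0],step=.1)
E
```

```text
[0.5601 0.267  0.0481] [ 1.80e+02 -3.16e+01  1.00e-01] [-34.   58.3  -5.6 113.5 127.5  29.  108.4] f [ 0.07  0.15 -0.99] z [ 0.52  0.   -0.85] t 39.475
turn 1 x [-0.0006, -0.002, 0.0014] | shift 1 x [-0.0094, -0.0003, 0.0081]
```

move_arm([
  [[0, 0, 0], [-0.008, 0, 0.01], 50],
  [[0, 0, 0], [0, 0, 0], 26],
  [[0, 0, 0], [0, 0, 0], 26],
  [[0, 0, 0], [0, 0, 0], 26],
  [[0, 0, 0], [0, 0, 0], 26],
  [[0, 0, 0], [0, 0, 0], 26],
], squeeze=45)

```text
time: 40.22
tcp_pos: [0.5596, 0.2671, 0.0464]
tool_rot: [-180.0, -31.6, 0.1]
force: [-4.8, -2.0, 6.1]
width: 0.03
finger_force: 43.8
```

```bash
python3 - <<'E'
from fk import *
show();E=lambda *x:Ro.from_euler("xyz",x,degrees=True);Z=E(180,-31.51,0);sp=np.array([0,0,np.radians(135)]);V=E(180,0,-135)
q0=robot.observe()["qpos"]
q=follow(q0,[((.512,.267,.125),Z,6),((.48,.18,.26),Z,8),((.48,.18,.26),sp,15),((.48,.18,.26),V,12),((.49,-.05,.28),V,8),((.4463,-.2433,.2),V,8),((.4463,-.2433,.143),V,4)])
E
```

```text
[0.5596 0.2671 0.0464] [-1.80e+02 -3.16e+01  1.00e-01] [-33.9  58.5  -5.8 113.5 127.7  29.2 108.2] f [ 0.06  0.15 -0.99] z [ 0.52  0.   -0.85] t 40.225
[0.512 0.267 0.125] rows 6 turn/row [-0.0002, -0.0003, 0.0003] q [-39, 48, -2, 121, 121, 25, 111] err 0.0 speed 0.19
[0.48 0.18 0.26] rows 8 turn/row [0.0, 0.0, -0.0] q [-46, 30, 20, 127, 110, 6, 131] err 0.0 speed 0.5
[0.48 0.18 0.26] rows 15 turn/row [0.0, 0.0, 0.2] q [-26, 28, -12, 126, 92, 24, 13] err 0.0 speed 0.58
[0.48 0.18 0.26] rows 12 turn/row [-0.0413, 0.0413, 0.0] q [-1, 39, -44, 96, 31, 58, 80] err 0.0 speed 0.86
[ 0.49 -0.05  0.28] rows 8 turn/row [-0.0, 0.0, -0.0] q [28, 36, -47, 98, 30, 59, 105] err 0.0 speed 0.39
[ 0.446 -0.243  0.2  ] rows 8 turn/row [-0.0, -0.0, 0.0] q [49, 44, -45, 102, 39, 51, 121] err 0.0 speed 0.3
[ 0.446 -0.243  0.143] rows 4 turn/row [-0.0, -0.0, 0.0] q [46, 48, -40, 105, 45, 44, 116] err 0.0 speed 0.12
```

move_arm([
  [[0, 0, 0], [0, 0, -0.03], 26],
  [[0, 0, 0], [0, 0, -0.09], 26],
  [[0, 0, 0], [0, 0, -0.125], 26],
  [[0, 0, 0], [0, 0, -0.125], 26],
  [[0, 0, 0], [0, 0, -0.125], 26],
  [[0, 0, 0], [0, 0, -0.125], 26],
  [[0, 0, 0], [0.036, 0.0725, -0.109], 26],
  [[0, 0, 0], [0.036, 0.0725, -0.109], 26],
  [[0, 0, 0], [0.036, 0.0725, -0.109], 26],
  [[0, 0, 0], [0.036, 0.0725, -0.109], 26],
])

```text
time: 41.48
tcp_pos: [0.4947, 0.2231, 0.1936]
tool_rot: [-180.0, -31.6, 0.0]
force: [-0.1, 0.4, -1.1]
width: 0.0299
finger_force: 44.8
```

move_arm([
  [[0, 0, 0], [0.036, 0.0725, -0.109], 26],
  [[0, 0, 0], [0.036, 0.0725, -0.109], 26],
  [[0, 0, 0], [0.036, 0.0725, -0.109], 26],
  [[0, 0, 0], [0.036, 0.0725, -0.109], 26],
  [[0, 0, 0.2], [0, 0, 0], 26],
  [[0, 0, 0.2], [0, 0, 0], 26],
  [[0, 0, 0.2], [0, 0, 0], 26],
  [[0, 0, 0.2], [0, 0, 0], 26],
  [[0, 0, 0.2], [0, 0, 0], 26],
  [[0, 0, 0.2], [0, 0, 0], 26],
])

```text
time: 42.72
tcp_pos: [0.4789, 0.18, 0.26]
tool_rot: [-153.4, -17.8, -58.5]
force: [-0.2, 0.3, -2.2]
width: 0.0302
finger_force: 44.8
```

move_arm([
  [[0, 0, 0.2], [0, 0, 0], 26],
  [[0, 0, 0.2], [0, 0, 0], 26],
  [[0, 0, 0.2], [0, 0, 0], 26],
  [[0, 0, 0.2], [0, 0, 0], 26],
  [[0, 0, 0.2], [0, 0, 0], 26],
  [[0, 0, 0.2], [0, 0, 0], 26],
  [[0, 0, 0.2], [0, 0, 0], 26],
  [[0, 0, 0.2], [0, 0, 0], 26],
  [[0, 0, 0.2], [0, 0, 0], 26],
  [[0, 0, 0], [0, 0, 0], 26],
])

```text
time: 43.98
tcp_pos: [0.4791, 0.1799, 0.2598]
tool_rot: [-156.5, 21.8, -130.3]
force: [0.8, -0.2, -2.8]
width: 0.0298
finger_force: 44.8
```

```bash
python3 - <<'E'
from fk import *
show();E=lambda *x:Ro.from_euler("xyz",x,degrees=True);V=E(180,0,-135)
q0=robot.observe()["qpos"];p=fk(q0)[0]
q=follow(q0,[(p,V,12),((.49,-.05,.28),V,8)]);o=robot.observe()
print(o["force"]);s=plan(o["tcp_pos"],[180,0,-135]);s=plan((.49,-.05,.27),start=s);plan((.4463,-.2433,.2),start=s)
E
```

```text
[0.4791 0.1799 0.2598] [-156.5   21.8 -130.3] [-28.8  28.   -8.  126.4  93.4  21.2  11.6] f [ 0.32  0.3  -0.9 ] z [ 0.52  0.   -0.85] t 43.975
[0.479 0.18  0.26 ] rows 12 turn/row [-0.0414, 0.0414, 0.0002] q [-2, 38, -42, 96, 30, 57, 81] err 0.0 speed 0.98
[ 0.49 -0.05  0.28] rows 8 turn/row [-0.0, 0.0, 0.0] q [27, 36, -45, 98, 29, 59, 107] err 0.0 speed 0.39
[ 0.77299695 -0.15752813 -2.82304084]
turn 4 x [-0.1241, 0.1243, 0.0006] | shift 0 x [0.0, 0.0, 0.0]
turn 0 x [0.0, 0.0, 0.0] | shift 6 x [0.172, -0.1892, -0.0113]
turn 0 x [0.0, 0.0, 0.0] | shift 5 x [0.2234, -0.141, 0.0933]
```

move_arm([
  [[-0.0355, 0.0355, 0], [0, 0, 0], 26],
  [[-0.0355, 0.0355, 0], [0, 0, 0], 26],
  [[-0.0355, 0.0355, 0], [0, 0, 0], 26],
  [[-0.0355, 0.0355, 0], [0, 0, 0], 26],
  [[-0.0355, 0.0355, 0], [0, 0, 0], 26],
  [[-0.0355, 0.0355, 0], [0, 0, 0], 26],
  [[-0.0355, 0.0355, 0], [0, 0, 0], 26],
  [[-0.0355, 0.0355, 0], [0, 0, 0], 26],
  [[-0.0355, 0.0355, 0], [0, 0, 0], 26],
  [[-0.0355, 0.0355, 0], [0, 0, 0], 26],
])

```text
time: 45.22
tcp_pos: [0.4793, 0.1799, 0.2596]
tool_rot: [-173.6, 6.3, -134.3]
force: [-0.3, 0.1, -0.9]
width: 0.0301
finger_force: 44.8
```

move_arm([
  [[-0.0355, 0.0355, 0], [0, 0, 0], 26],
  [[-0.0355, 0.0355, 0], [0, 0, 0], 26],
  [[-0.0355, 0.0355, 0], [0, 0, 0], 26],
  [[-0.035, 0.035, 0], [0, 0, 0], 26],
  [[0, 0, 0], [0.172, -0.189, -0.011], 26],
  [[0, 0, 0], [0.172, -0.189, -0.011], 26],
  [[0, 0, 0], [0.172, -0.189, -0.011], 26],
  [[0, 0, 0], [0.172, -0.189, -0.011], 26],
  [[0, 0, 0], [0.172, -0.189, -0.011], 26],
  [[0, 0, 0], [0.172, -0.189, -0.011], 26],
])

```text
time: 46.48
tcp_pos: [0.4904, -0.051, 0.2696]
tool_rot: [-179.9, -0.0, -134.7]
force: [-0.1, 0.3, -2.1]
width: 0.0298
finger_force: 44.9
```

```bash
python3 - <<'E'
from fk import *
show();plan((.4463,-.2433,.2),[180,0,-135])
# steel on the pan, from both views: difference against the empty-pan picture is not at hand; print profiles
for n in("scene","top"):
    a=robot.camera(n)[:,:,::-1].copy();cv2.imwrite(f"pics/u_{n}.png",a)
    g=cv2.cvtColor(a,cv2.COLOR_BGR2GRAY)
    if n=="scene": print(g[134:162:2,228:262:2])
    else: print(g[238:274:2,360:394:2])
t=np.linspace(0,6.28,40)
for n in("scene","top"):
    for z in(.0918,.1248): u=proj(n,np.c_[.4463+.025*np.cos(t),-.2433+.025*np.sin(t),np.full(40,z)]);print(n,z,u.min(0).round(1),u.max(0).round(1))
E
```

```text
[ 0.4904 -0.051   0.2696] [-179.9   -0.  -134.7] [ 23.9  35.3 -38.7  98.9  26.2  55.1 110.4] f [ 0.74  0.35 -0.57] z [ 0. -0. -1.] t 46.475
turn 1 x [-0.0011, -0.0003, 0.0075] | shift 5 x [0.2228, -0.1397, 0.0928]
[[139 138 166 255 255 255 248 246 247 246 251 255 255 255 246 162 121]
 [179 255 255 255 253 241 244 243 244 244 244 244 255 255 255 255 250]
 [255 255 255 255 240 242 244 242 244 244 244 245 249 255 255 255 255]
 [255 255 255 248 241 242 244 242 244 244 245 246 246 255 255 255 255]
 [255 255 255 244 241 243 244 244 244 244 245 248 211 255 255 255 255]
 [255 255 255 211 218 246 246 245 247 247 245 228 129 208 255 255 255]
 [255 255 255 242 146 176 218 226 222 203 165 141 130 227 243 255 255]
 [255 255 247 255 147 156 150 146 142 143 143 139 124 245 228 255 255]
 [255 255 242 254 150 153 153 152 147 147 143 141 132 255 231 255 255]
 [255 255 192 218 160 153 153 147 148 147 145 133 218 255 236 255 255]
 [255 255 187 207 217 188 157 147 148 143 151 174 255 222 255 255 255]
 [255 255 255 176 196 219 215 210 205 197 209 230 243 255 255 255 255]
 [255 255 255 255 210 174 173 187 
[... 847 characters left out ...]
4 178 210 210 210 211 231 235 238 247 247]
 [150 148 147 144 142 139 127 147 203 208 208 202 219 235 241 247 247]
 [150 150 147 146 144 141 139 140 172 199 203 203 214 236 246 247 247]
 [150 150 148 147 145 142 140 138 136 155 189 199 210 244 247 247 247]
 [151 151 151 149 145 144 143 143 136 134 146 184 202 244 247 247 247]
 [152 152 152 149 147 145 143 141 140 135 131 144 182 236 247 247 247]
 [151 152 149 150 147 147 145 144 142 137 133 129 135 204 247 247 247]
 [153 149 151 150 149 147 146 144 142 140 137 130 123 148 245 247 247]]
scene 0.0918 [234.5 142.3] [254.2 156.1]
scene 0.1248 [233.3 132.6] [253.5 146.5]
top 0.0918 [365.9 244.8] [386.2 265.2]
top 0.1248 [368.7 244.6] [389.7 265.8]
```

The steel weight is seen where it was released (cols 235–253), upright and within about 2 mm of (0.446, -0.243). Bringing the brass over it.

move_arm([
  [[0, 0, 0.0075], [0, 0, 0], 26],
  [[0, 0, 0], [0.223, -0.14, 0.093], 26],
  [[0, 0, 0], [0.223, -0.14, 0.093], 26],
  [[0, 0, 0], [0.223, -0.14, 0.093], 26],
  [[0, 0, 0], [0.223, -0.14, 0.093], 26],
  [[0, 0, 0], [0.223, -0.14, 0.093], 26],
  [[0, 0, 0], [0, 0, 0.12], 26],
  [[0, 0, 0], [0, 0, 0.1], 26],
  [[0, 0, 0], [0, 0, 0], 26],
  [[0, 0, 0], [0, 0, 0], 26],
])

```text
time: 47.82
tcp_pos: [0.4462, -0.2416, 0.1671]
tool_rot: [-180.0, 0.0, -135.2]
force: [0.9, -0.6, -1.8]
width: 0.03
finger_force: 44.9
```

```bash
python3 - <<'E'
from fk import *
show();plan((.4463,-.2433,.150),[180,0,-135])
a=robot.camera("scene")[:,:,::-1].copy();h,s,v=[x.astype(int) for x in cv2.split(cv2.cvtColor(a,cv2.COLOR_BGR2HSV))]
p=robot.observe()["tcp_pos"]
for c,st,l in comps(a,(h>13)&(h<34)&(s>90)&(v>60),(225,95,265,150),15):
    print(c,st)
    for r in range(st[1],st[1]+st[3],2): k=np.nonzero(l[r])[0];print(r,k[0],k[-1])
print("pred foot, body top",proj("scene",[p-[0,0,.021],p+[0,0,.003]]).round(1))
E
```

```text
[ 0.4462 -0.2416  0.1671] [-180.     0.  -135.2] [ 43.4  44.6 -34.5 104.2  35.9  42.6 124.1] f [ 0.67  0.13 -0.74] z [ 0. -0. -1.] t 47.825
turn 1 x [-0.0009, 0.0002, -0.0041] | shift 1 x [0.0074, -0.0088, 0.1138]
[242.8, 128.4] [237, 120, 13, 17, 176]
120 241 244
122 238 245
124 237 247
126 237 249
128 237 249
130 238 249
132 238 249
134 238 248
136 241 246
pred foot, body top [[243.3 133.2]
 [242.6 125.8]]
```

move_arm([
  [[0, 0, 0], [0.007, -0.009, 0.045], 26],
  [[0, 0, 0], [0, 0, 0.035], 26],
  [[0, 0, 0], [0, 0, 0.02], 26],
  [[0, 0, 0], [0, 0, 0.01], 26],
  [[0, 0, 0], [0, 0, 0], 26],
  [[0, 0, 0], [0, 0, 0], 26],
])

```text
time: 48.62
tcp_pos: [0.4459, -0.2438, 0.1501]
tool_rot: [-180.0, 0.0, -135.3]
force: [0.6, -0.6, -1.3]
width: 0.0298
finger_force: 45.0
```

move_arm([
  [[0, 0, 0], [0, 0, 0.01], 26],
  [[0, 0, 0], [0, 0, 0.01], 26],
  [[0, 0, 0], [0, 0, 0.008], 26],
  [[0, 0, 0], [0, 0, 0], 26],
  [[0, 0, 0], [0, 0, 0], 26],
])

```text
time: 49.25
tcp_pos: [0.4459, -0.2438, 0.1458]
tool_rot: [-180.0, -0.0, -135.3]
force: [-0.8, -0.5, -0.6]
width: 0.0298
finger_force: 45.0
```

```bash
python3 - <<'E'
from fk import *
F=[]
for i in range(8): robot.camera("top");F.append(robot.observe()["force"])
print(np.mean(F,0).round(2),np.std(F,0).round(2));show()
E
```

```text
[-0.15  0.03 -1.8 ] [0.34 0.52 0.59]
[ 0.4459 -0.2438  0.1458] [-180.    -0.  -135.3] [ 42.7  46.4 -32.9 105.2  37.9  39.9 122.6] f [ 0.63  0.13 -0.77] z [ 0. -0. -1.] t 49.65
```

move_arm([
  [[0, 0, 0], [0, 0, 0.01], 26],
  [[0, 0, 0], [0, 0, 0.01], 26],
  [[0, 0, 0], [0, 0, 0.005], 26],
  [[0, 0, 0], [0, 0, 0], 26],
  [[0, 0, 0], [0, 0, 0], 26],
])

```text
time: 50.28
tcp_pos: [0.4459, -0.2439, 0.1421]
tool_rot: [-180.0, -0.0, -135.3]
force: [-0.1, -0.5, 1.3]
width: 0.0298
finger_force: 45.2
```

```bash
python3 - <<'E'
from fk import *
F=[]
for i in range(8): robot.camera("top");F.append(robot.observe()["force"])
print(np.mean(F,0).round(2),np.std(F,0).round(2));show()
E
```

```text
[-0.02  0.31  0.46] [0.48 0.54 0.34]
[ 0.4459 -0.2439  0.1421] [-180.     0.  -135.3] [ 42.6  46.8 -32.6 105.3  38.2  39.3 122.3] f [ 0.62  0.14 -0.77] z [ 0. -0. -1.] t 50.675
```

Fully carried (+0.5 N). Release and rise.

move_arm([
  [[0, 0, 0], [0, 0, 0], 31],
  [[0, 0, 0], [0, 0, 0], 36],
  [[0, 0, 0], [0, 0, 0], 44],
  [[0, 0, 0], [0, 0, 0], 52],
  [[0, 0, 0], [0, 0, -0.1], 52],
  [[0, 0, 0], [0, 0, -0.2], 52],
  [[0, 0, 0], [0, 0, -0.3], 52],
  [[0, 0, 0], [0, 0, -0.3], 52],
  [[0, 0, 0], [-0.2, 0.13, 0], 52],
  [[0, 0, 0], [-0.2, 0.13, 0], 52],
])

```text
time: 51.92
tcp_pos: [0.4611, -0.173, 0.2784]
tool_rot: [-179.9, 0.0, -135.3]
force: [0.8, -0.2, 0.1]
width: 0.0516
finger_force: 0.0
```

move_arm([
  [[0, 0, 0], [-0.2, 0.13, 0], 52],
  [[0, 0, 0], [-0.2, 0.13, 0], 52],
  [[0, 0, 0], [0, 0, 0], 52],
  [[0, 0, 0], [0, 0, 0], 52],
  [[0, 0, 0], [0, 0, 0], 52],
  [[0, 0, 0], [0, 0, 0], 52],
])

```text
time: 52.68
tcp_pos: [0.4761, -0.1045, 0.2771]
tool_rot: [-180.0, -0.0, -135.3]
force: [0.4, 0.2, 0.3]
width: 0.0523
finger_force: 0.0
```

```bash
python3 - <<'E'
from fk import *
show()
I={}
for n,bx in(("scene",(225,95,265,165)),("top",(355,235,400,280))):
    a=robot.camera(n)[:,:,::-1].copy();cv2.imwrite(f"pics/end_{n}.png",a);h,s,v=[x.astype(int) for x in cv2.split(cv2.cvtColor(a,cv2.COLOR_BGR2HSV))]
    for c,st,l in comps(a,(h>13)&(h<34)&(s>80)&(v>60),bx,15): print(n,"brass",c,st);I[n]=c
    for c,st,l in comps(a,((h<10)|(h>170))&(s>150)&(v>90),(360,190,430,260) if n=="scene" else (190,245,245,295),15): print(n,"stamp",c,st)
    for c,st,l in comps(a,(h>15)&(h<32)&(s>110)&(v>110),(310,240,350,275) if n=="scene" else (230,200,255,222),15): print(n,"small",c,st)
    for z,r in((.1215,.016),(.1455,.016),(.1595,.01),(.0885,.025)):
        t=np.linspace(0,6.28,40);u=proj(n,np.c_[.446+r*np.cos(t),-.2437+r*np.sin(t),np.full(40,z)]);print("  pred",z,u.min(0).round(1),u.max(0).round(1))
    if n=="scene": print(cv2.cvtColor(a,cv2.COLOR_BGR2GRAY)[138:164:2,228:262:2])
if len(I)==2: print(tri(I["scene"],I["top"]))
E
```

```text
[ 0.4761 -0.1045  0.2771] [-180.    -0.  -135.3] [ 31.2  34.5 -40.   99.2  26.1  56.  115.9] f [ 0.78  0.27 -0.56] z [-0. -0. -1.] t 52.675
scene brass [242.9, 134.6] [237, 126, 13, 18, 187]
scene stamp [394.4, 222.2] [389, 211, 13, 23, 191]
scene small [331.7, 255.6] [325, 247, 13, 16, 117]
  pred 0.1215 [237.  135.9] [249.9 144.8]
  pred 0.1455 [236.2 128.7] [249.3 137.6]
  pred 0.1595 [238.2 126. ] [246.5 131.6]
  pred 0.0885 [234.5 143.1] [254.3 156.9]
[[244 255 255 255 232 143 147 146 151 132 120 214 247 255 255 255 255]
 [255 255 255 255 229 145 146 139 138 131 119 215 233 255 255 255 255]
 [255 255 255 253 176 161 142 139 138 130 139 236 226 255 255 255 255]
 [255 255 255 234 172 170 166 153 144 159 237 233 163 240 255 255 255]
 [255 255 255 220 149 169 180 179 179 225 226 185 125 201 254 255 255]
 [255 255 241 255 150 152 153 147 148 149 139 138 127 244 225 255 255]
 [255 255 254 254 149 156 152 149 148 144 143 141 125 251 242 255 255]
 [255 255 238 217 164 151 154 152 148 148 145 137 161 255 229 255 255]
 [255 255 214 216 205 161 149 148 146 147 141 141 249 254 254 255 255]
 [255 255 255 175 214 217 195 173 168 185 185 234 246 228 255 255 255]
 [255 255 255 210 176 183 205 212 208 199 203 238 255 255 255 255 255]
 [255 255 255 250 214 207 200 190 232 255 255 255 255 255 255 255 255]
 [255 255 255 255 255 255 255 255 255 255 255 255 255 255 255 255 255]]
top stamp [210.1, 269.5] [205, 265, 12, 11, 93]
top small [242.6, 213.2] [239, 210, 9, 7, 32]
  pred 0.1215 [372.3 248.5] [385.7 262. ]
  pred 0.1455 [374.5 248.5] [388.3 262.4]
  pred 0.1595 [378.5 251.2] [387.3 259.9]
  pred 0.0885 [365.8 244.9] [386.  265.2]
```

The brass stands as predicted on the steel weight (px cols 237–249, rows 126–143). The stamp and the small weight are unchanged.

```bash
python3 -c "
from station import robot
print(robot.hand_in())"
```

```text
the job is handed in; nothing more can be done
None
```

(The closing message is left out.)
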